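# Set up hexagonal prism casts and scales for the record photograph

### The job

Get the prism casts ready for their record photograph: turn every cast on the grey mat until the flat with the white registration strip lies face up, leaving all of them on the mat, and hang both aluminium scales astride the horizontal bar between its posts. When everything is in place, press the shutter button right down and let it go; leave the jar, the brush and the bowl where they are.

Things in the scene. Friction and masses are not known exactly. Their poses are not given: they have to be found in the camera images.
- mat: the grey photo mat fixed to the table: 220 mm (its x) by 560 mm (its y), 4 mm thick; origin at the centre of its underside, on the table
- prism0: one of 3 or 4 like terracotta hexagonal prism casts lying on the mat: 54 mm across flats, 62.4 across corners, 110 long, about 0.32 kg. Origin at its centre (31 mm above the table when lying on the mat); own x along its length, own z out of the marked flat, which bears a white strip 86 by 20 mm (a white tick on each end face is beside that flat). It starts 1 to 3 flats from the top
- prism1: one of 3 or 4 like terracotta hexagonal prism casts lying on the mat: 54 mm across flats, 62.4 across corners, 110 long, about 0.32 kg. Origin at its centre (31 mm above the table when lying on the mat); own x along its length, own z out of the marked flat, which bears a white strip 86 by 20 mm (a white tick on each end face is beside that flat). It starts 1 to 3 flats from the top
- prism2: one of 3 or 4 like terracotta hexagonal prism casts lying on the mat: 54 mm across flats, 62.4 across corners, 110 long, about 0.32 kg. Origin at its centre (31 mm above the table when lying on the mat); own x along its length, own z out of the marked flat, which bears a white strip 86 by 20 mm (a white tick on each end face is beside that flat). It starts 1 to 3 flats from the top
- prism3: one of 3 or 4 like terracotta hexagonal prism casts lying on the mat: 54 mm across flats, 62.4 across corners, 110 long, about 0.32 kg. Origin at its centre (31 mm above the table when lying on the mat); own x along its length, own z out of the marked flat, which bears a white strip 86 by 20 mm (a white tick on each end face is beside that flat). It starts 1 to 3 flats from the top
- scale0: one of two like photo scales: tent-shaped saddle of 4 mm aluminium, black squares, 0.14 kg, on its feet. Top plate 26 (x) by 56 mm (y), two legs splayed 20 degrees to +x and -x, 79 mm over the feet; 20 mm wide inside under the plate. Origin: centre of the plate's underside, 69 mm above the feet; z up, y lies along the bar when hung. Black rib on top to grip: 10 (x) by 46 mm (y), z 4 to 34 mm
- scale1: one of two like photo scales: tent-shaped saddle of 4 mm aluminium, black squares, 0.14 kg, on its feet. Top plate 26 (x) by 56 mm (y), two legs splayed 20 degrees to +x and -x, 79 mm over the feet; 20 mm wide inside under the plate. Origin: centre of the plate's underside, 69 mm above the feet; z up, y lies along the bar when hung. Black rib on top to grip: 10 (x) by 46 mm (y), z 4 to 34 mm
- bar_mid (a point): middle of the axis of the horizontal steel bar, 12 mm in diameter, 240 mm long between two upright end posts that stand fixed on the table; the axis is 120 mm above the table; own y along the bar, own z up
- shutter_top (a point): top centre of the push button (32 mm wide, in a black housing fixed to the table) of the camera's remote shutter, released height; it is pressed straight down
- shutter (a joint): travel of the shutter button: 0 released, 0.006 m fully down; a spring returns it, 5 N holds it fully down
- jar: bystander: brown glass jar 60 mm wide, 90 mm high, standing; origin at the centre of its underside; leave it alone
- brush: bystander: hand brush lying beyond the mat, handle towards its own -x; origin under its middle; leave it alone
- bowl: bystander: terracotta bowl 110 mm wide, 50 mm high; origin at the centre of its underside; leave it alone
Not all that is in view belongs to the job. What is shaped like the scale1 but blue or purple is not meant.

How it is judged:
On the way, in this order (a step that is already met when the one before it is completed fails the run):
1. every cast present lies on the mat with its strip up, and both scales hang astride the bar (angle between each of prism0, prism1, prism2, prism3's own z axis and vertical below 0.12 rad and z of prism0 in the frame of mat between 0.026 and 0.037 m and x of prism0 in the frame of mat between -0.11 and 0.11 m and y of prism0 in the frame of mat between -0.28 and 0.28 m and z of prism1 in the frame of mat between 0.026 and 0.037 m and x of prism1 in the frame of mat between -0.11 and 0.11 m and y of prism1 in the frame of mat between -0.28 and 0.28 m and z of prism2 in the frame of mat between 0.026 and 0.037 m and x of prism2 in the frame of mat between -0.11 and 0.11 m and y of prism2 in the frame of mat between -0.28 and 0.28 m and z of prism3 in the frame of mat between 0.026 and 0.037 m and x of prism3 in the frame of mat between -0.11 and 0.11 m and y of prism3 in the frame of mat between -0.28 and 0.28 m and x of scale0 in the frame of bar_mid between -0.012 and 0.012 m and y of scale0 in the frame of bar_mid between -0.1 and 0.1 m and z of scale0 in the frame of bar_mid between 0.001 and 0.013 m and angle between each of scale0, scale1's own z axis and vertical below 0.3 rad and x of scale1 in the frame of bar_mid between -0.012 and 0.012 m and y of scale1 in the frame of bar_mid between -0.1 and 0.1 m and z of scale1 in the frame of bar_mid between 0.001 and 0.013 m), for 0.2 s.
2. then the shutter button is pressed right down (value of joint shutter above 0.0045 m), for 0.05 s.
At the end, for the whole second after the job is handed in: Every cast rests flat with its centre over the mat, strip up within 7 degrees; both scales hang between the posts, top plate on the bar (within 12 mm of its axis, level within 17 degrees); after that the button was pressed over 4.5 mm and is released; all at rest (all of step 1 and linear speed of each of prism0, prism1, prism2, prism3, scale0, scale1 below 0.02 m/s and value of joint shutter below 0.0015 m); the robot touches nothing.
It fails at once if the jar is pushed away or tipped (distance of jar from where it was at the start of the episode above 0.04 m or angle between jar's own z axis and vertical above 0.6 rad).
It fails at once if the brush is pushed away or tipped (distance of brush from where it was at the start of the episode above 0.04 m).
It fails at once if the bowl is pushed away or tipped (distance of bowl from where it was at the start of the episode above 0.04 m or angle between bowl's own z axis and vertical above 0.6 rad).
Of prism0, prism1, prism2, prism3 only 3 to 4 are there at a start; the rules pass over those that are not, and their reading is None.
At some moment in a run one of prism0, prism1, prism2, prism3 may be knocked a few centimetres aside while the robot is not near it.
Once in a run the grip may slacken for a moment while it holds something.
It also fails if it takes over 210 s, if anything falls off the work surface, if the arm or the gripper's body presses on something with over 40 N, if the wrist force passes 120 N, or if a joint passes its speed limit or range.

### The arm

A 7-joint arm with a two-finger parallel gripper is mounted at the origin on the work surface. World frame = base frame: x ahead of the robot, y to its left, z up, the work surface at z = 0. Lengths are in m, angles in rad, forces in N, time in s.
With the tool pointing down it reaches from about 0.425 to 0.825 m from the base axis. Payload 3.6 kg.
Tool frame: the origin (TCP) lies midway between the tips of the shut fingers; the grasp point (between the pads) lies 19 mm behind it; z points along the fingers, y is the line along which they close (so a half turn about z gives the same grasp; the last joint's range is limited). The gripper opens to 85 mm and grips with 20 to 120 N. Pads are 22 mm wide; open, the fingers measure 114 mm over their backs; the gripper's body (76 mm by 85 mm) begins 54 mm behind the grasp point. The pads swing forward as they close: fully open they stand 13 mm farther back than shut.
Start: joints at [-1.319, 0.615, -0.013, 1.423, 0.008, 1.103, -0.04], TCP at [0.179, 0.625, 0.231] pointing down, gripper open.
Joint ranges: [-3.12, 3.12], [-0.3, 2.06], [-1.34, 1.32], [0.26, 2.42], [-1.36, 4.5], [0.01, 1.98], [-2.84, 2.84]. Speed limits (rad/s): [2.79, 2.79, 3.14, 3.14, 3.14, 3.14, 3.14].

### API

Orientations are given as a 3x3 rotation matrix whose columns are the frame's x, y, z axes.
In Python, from cell import sensors, optics, env gives the robot as it stands.
- The arm moves only by the tool send_rows, never from a script. Its argument "commands" is text: rows parted by semicolons, each of 7 numbers parted by spaces: the shift along the tool's x, y, z normalised to -1 to 1, where 1 is 800 mm, then the turn, a rotation vector about the tool's x, y, z normalised to -1 to 1, where 1 is 90 degrees, then the closure, from -1 (fully open) to 1 (shut). A call has 1 to 12 rows; each row is the pose to reach, as a shift and turn from the pose commanded when the call began, along the tool's axes at that moment; what a row does not reach only later rows make up. A row lasts 1/8 s, in which the tool goes at most 62.5 mm and 10.7 degrees, less where a joint would pass 70% of its speed; a pose out of reach is approached as far as the arm can. A call with a number of a shift or a turn outside -1 to 1 is refused whole. A call with a gripper value outside its range is refused whole. The fingers move at their own pace and stop on an object; "squeeze" is the grip in N (left out, the last holds). Time passes only in rows, so rows that repeat a pose let the fingers close. It gives the time, the measured TCP pose, the force, the opening and the grip force at its end, in the units of the state.
- sensors.get_obs(): the state, without advancing time (a new reading comes with each control period).
- optics.snapshot(name): name is "side" or "top" or "wrist"; returns a dict with "frame" (384x512x3 uint8, red, green, blue), "camera_matrix" (3x3 intrinsics, pixels), "view" (4x4, takes a point from world to camera coordinates). Camera axes: x right, y up, looking along -z (the intrinsics and any distortion apply to the point x, -y, -z); pixel columns grow to the right and rows downward; lengths in m; the calibration is good to about 2 mm. A picture is of the moment at which its call begins. There is no depth.
- env.job_done(): hands the job in; it is judged then, once.
The state is a dict: "t": time; "q": joint angles; "qd": joint speeds; "tau": joint torques, N m; "ee_pos": TCP position; "eef_rot": TCP orientation; "ft_force": force on the tool from outside, world axes, zero at the start; "ft_torque": the same for the moment, N m; "grip_width": finger opening in m; "finger_force": force on a finger pad.
Only numpy, scipy, OpenCV 4.12 (cv2) and the standard library are available. Lean on these libraries where they do the work, as an engineer would, in place of code of your own. Each camera call takes 0.05 s, during which the arm holds its last target. There are 200 camera calls.

## Working session

There is one attempt and no reset: what is moved stays moved. The work goes in short steps, Python scripts to look and compute and a tool call to move; the robot and the scene stay as the last step left them, time stands still between calls to the robot, and variables do not carry over. Pictures are saved under pics/ and viewed, at most 14 in all, crops included, and the job is handed in when it is done.

Besides the shell and the picture viewer there is one more tool, called in YAML: its name, and indented under it one key for each argument. send_rows: Moves the arm, as the interface text tells. Scaled input: -1 to 1 covers 800 mm each way for a shift and 90 degrees each way for a turn. Its arguments: {"type":"object","properties":{"commands":{"type":"string"},"squeeze":{"type":"number"}},"required":["commands"]}

```bash
mkdir -p pics; ls; python3 - <<'E'
from cell import sensors, optics, env
import cv2,pickle
o=sensors.get_obs()
print({k:(v if not hasattr(v,'round') else v) for k,v in o.items()})
d={}
for n in ["top","side"]:
    s=optics.snapshot(n); d[n]=s
    cv2.imwrite(f"pics/{n}0.png",cv2.resize(s["frame"][:,:,::-1],(800,600),interpolation=cv2.INTER_CUBIC))
    print(n,s["camera_matrix"],s["view"],[k for k in s])
pickle.dump(d,open("s0.pkl","wb"))
E
```

```text
pics
{'t': 0.0, 'q': array([-1.31849709,  0.61595716, -0.01260772,  1.42492211,  0.00814451,
        1.1034182 , -0.04038156]), 'qd': array([ 0.00056088,  0.00013212, -0.00118722, -0.00069247,  0.00079138,
        0.00035738, -0.00019069]), 'tau': array([ 2.33688170e-04, -4.69221103e+01,  2.59480951e-01, -1.71028948e+01,
        1.00349000e-02,  9.61178943e-03,  4.98504150e-06]), 'ee_pos': array([0.17867385, 0.62414785, 0.23010588]), 'eef_rot': array([[-9.61413623e-01,  2.75106206e-01, -6.48461982e-04],
       [ 2.75106958e-01,  9.61410182e-01, -2.57352412e-03],
       [-8.45545067e-05, -2.65261756e-03, -9.99996478e-01]]), 'ft_force': array([-0.70794727, -0.34012983, -0.70301089]), 'ft_torque': array([-0.00667105, -0.03358871, -0.04655182]), 'finger_force': 0.0, 'grip_width': 0.08548085868633455}
top [[411.75883003   0.         256.04200193]
 [  0.         411.75883003 193.35831913]
 [  0.           0.           1.        ]] [[ 2.95019334e-03 -9.99870534e-01 -1.58181057e-02 -2.57060158e-02]
 [ 9.83583769e-01  4.73577454e-05  1.80452117e-01 -5.15210818e-01]
 [-1.80428006e-01 -1.60908007e-02  9.83456568e-01 -1.19440996e+00]
 [ 0.00000000e+00  0.00000000e+00  0.00000000e+00  1.00000000e+00]] ['frame', 'camera_matrix', 'view']
side [[401.56111767   0.         254.97909889]
 [  0.         401.56111767 193.57105905]
 [  0.           0.           1.        ]] [[ 0.92772562 -0.37315047  0.00915954 -0.49239998]
 [ 0.17650613  0.46018693  0.87009975 -0.16716   ]
 [-0.32889323 -0.80559712  0.49279055 -1.10723512]
 [ 0.          0.          0.          1.        ]] ['frame', 'camera_matrix', 'view']
```

View pics/top0.png

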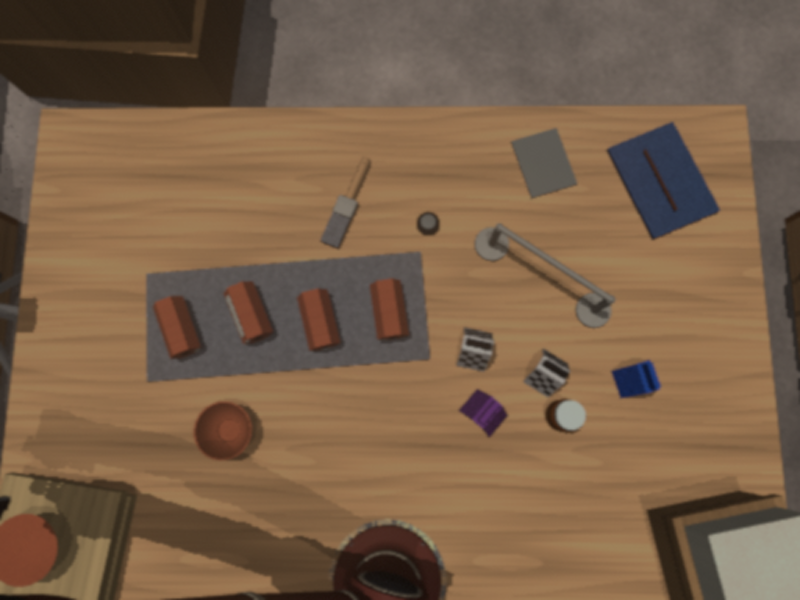

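View pics/side0.png

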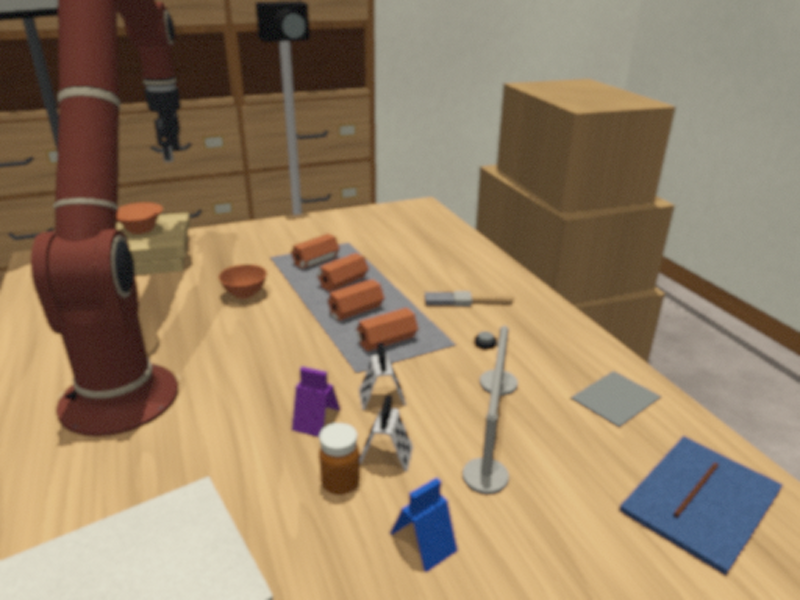

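The top view (800x600 px) shows four casts on the mat at about (177,326), (247,311), (319,320) and (389,309). Only the second shows a strip, on its left flank. The checkered scales are at (477,348) and (547,372), the bar runs (498,232)-(608,300), and the shutter is at (428,222). The purple and blue saddles, the jar and the bowl are left alone.

```bash
cat > h.py <<'E'
import numpy as np, cv2, pickle
from cell import sensors, optics, env
def snap(n): return optics.snapshot(n)
def w(s,u,v,z):
    K=s["camera_matrix"];V=s["view"]
    d=np.linalg.inv(K)@[u,v,1]; d=np.array([d[0],-d[1],-d[2]])
    R=V[:3,:3]; c=-R.T@V[:3,3]; D=R.T@d
    return c+D*(z-c[2])/D[2]
def p(s,P):
    V=s["view"]; q=V[:3,:3]@np.array(P)+V[:3,3]; q=s["camera_matrix"]@[q[0],-q[1],-q[2]]; return q[:2]/q[2]
def crop(s,x0,y0,x1,y1,k):
    return cv2.resize(s["frame"][y0:y1,x0:x1,::-1],None,fx=k,fy=k,interpolation=cv2.INTER_CUBIC)
def save(n,im):
    cv2.imwrite(f"pics/{n}.png",im[:600,:800])
E
python3 - <<'E'
from h import *
d=pickle.load(open("s0.pkl","rb"))
im=np.zeros((600,800,3),np.uint8)
a=crop(d["top"],88,155,288,250,4); im[:a.shape[0],:a.shape[1]]=a
b=crop(d["top"],288,135,400,285,1) 
c=crop(d["side"],180,145,305,230,2.5) 
c=crop(d["side"],180,145,380,200,4)
im[380:600]=c[:220]
save("crop1",im)
a=crop(d["top"],265,130,425,250,5); save("crop2",a)
E
```

```text
(no output)
```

View pics/crop1.png

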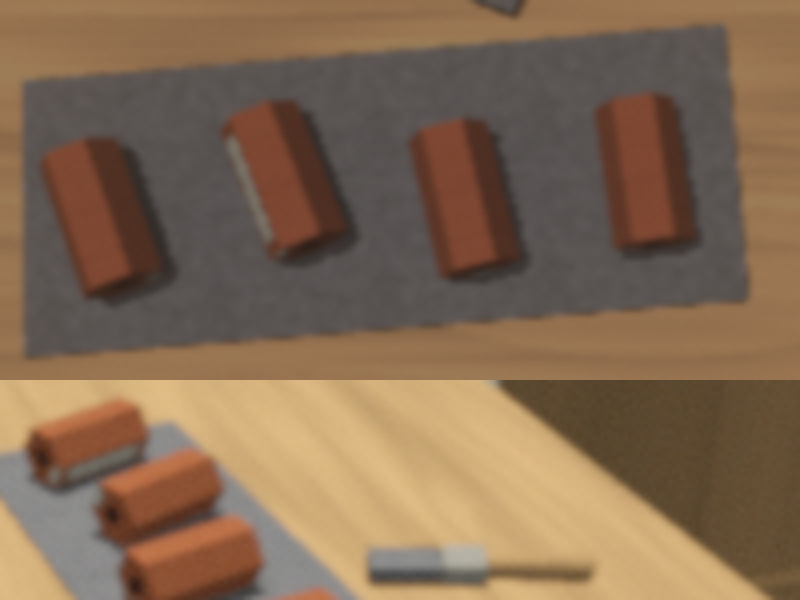

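View pics/crop2.png

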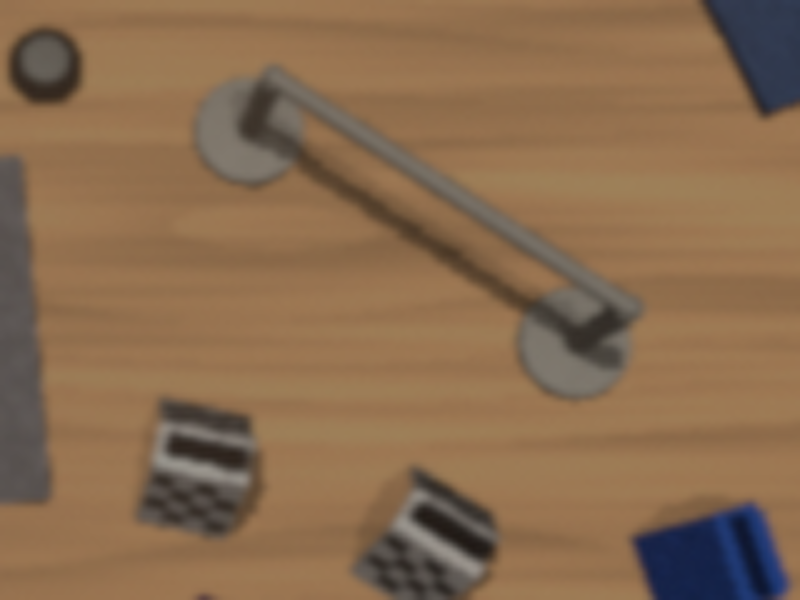

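The crops (top crop scale 4) show A with its strip on the lower flat facing -y, so it is 2 flats off. B's strip is on the upper +y flat, 1 flat off, and no strip shows on C or D. In crop2 (scale 5) the bar ends are near (277,76) and (634,307), and the rib tops are at (206,450) and (455,530). Next I'll fit the casts and look at their ends.

```bash
cat >> h.py <<'E'
from scipy.optimize import minimize
def verts(x,y,yaw,zc=0.031):
    a=np.deg2rad(np.arange(0,360,60)); r=0.0624/2
    ex=np.array([np.cos(yaw),np.sin(yaw),0]); ey=np.array([-np.sin(yaw),np.cos(yaw),0])
    return [np.array([x,y,zc])+ex*l+ey*r*np.cos(t)+np.array([0,0,r*np.sin(t)]) for l in(-.055,.055) for t in a]
def fit(s,x,y,yaw,k=4,pad=28):
    c=p(s,[x,y,.03]); x0,y0=(c-pad).astype(int)
    f=s["frame"][y0:y0+2*pad,x0:x0+2*pad]; f=cv2.resize(f,None,fx=k,fy=k,interpolation=cv2.INTER_CUBIC).astype(float)
    m=((f[...,0]-f[...,2])>28).astype(np.uint8)
    n,l,st,ce=cv2.connectedComponentsWithStats(m); i=1+np.argmin([np.hypot(*(q-pad*k))-.01*a[4] if a[4]>500 else 1e9 for q,a in zip(ce[1:],st[1:])])
    h=cv2.convexHull(np.argwhere(l==i)[:,::-1].astype(np.int32)); M=np.zeros(m.shape,np.uint8); cv2.fillConvexPoly(M,h,1)
    def cost(q):
        P=np.array([p(s,v) for v in verts(q[0],q[1],q[2])]); P=((P-[x0,y0]+.5)*k-.5)
        R=np.zeros(m.shape,np.uint8); cv2.fillConvexPoly(R,cv2.convexHull(np.round(P*16).astype(np.int32)),1,shift=4); return float((R!=M).sum())
    best=min((minimize(cost,[x,y,yaw+d],method="Nelder-Mead",options=dict(initial_simplex=np.array([[x,y,yaw+d],[x+.015,y,yaw+d],[x,y+.015,yaw+d],[x,y,yaw+d+.2]]),xatol=2e-4,fatol=1)) for d in(-.2,0,.2)),key=lambda r:r.fun)
    return best.x,best.fun/M.sum()
E
python3 - <<'E'
from h import *
d=pickle.load(open("s0.pkl","rb")); t=d["top"];sd=d["side"]
print("cam",-t["view"][:3,:3].T@t["view"][:3,3])
for n,u,v in [("A",100,220),("B",283,180),("C",465,195),("D",645,170)]:
    g=w(t,88+u/4,155+v/4,.05); q,e=fit(t,g[0],g[1],0.25); print(n,q.round(4),np.degrees(q[2]).round(1),round(e,3), "side px ends",p(sd,verts(*q)[0]).round(),p(sd,[q[0]-.055*np.cos(q[2]),q[1]-.055*np.sin(q[2]),.031]).round())
c2=lambda u,v,z:w(t,265+u/5,130+v/5,z)[:2].round(4)
print("mat",[w(t,88+u/4,155+v/4,.004)[:2].round(3) for u,v in[(23,82),(725,28),(748,298),(25,356)]])
print("bar",c2(277,76,.12),c2(634,307,.12),"discs",c2(250,130,.005),c2(574,342,.005))
print("shutter",c2(45,62,.03))
print("ribs",[c2(*a,.103) for a in[(165,437),(248,452)]],[c2(*a,.103) for a in[(418,508),(492,552)]])
a=crop(sd,180,145,300,235,6); save("crop3",a)
E
```

```text
cam [ 0.29132383 -0.0448973   1.26721458]
A [0.4715 0.4132 0.3876] 22.2 0.04 side px ends [186. 161.] [190. 164.]
B [0.5002 0.2744 0.4101] 23.5 0.044 side px ends [202. 175.] [208. 178.]
C [0.4861 0.1361 0.2552] 14.6 0.027 side px ends [209. 192.] [214. 196.]
D [ 0.5062 -0.0015  0.1528] 8.8 0.021 side px ends [228. 210.] [232. 215.]
mat [array([0.581, 0.49 ]), array([ 0.624, -0.066]), array([ 0.41 , -0.083]), array([0.365, 0.472])]
bar [ 0.6432 -0.2116] [ 0.5074 -0.4091] discs [ 0.643  -0.2104] [ 0.507  -0.4074]
shutter [ 0.6802 -0.0803]
ribs [array([ 0.4355, -0.1452]), array([ 0.427 , -0.1921])] [array([ 0.3954, -0.2869]), array([ 0.3708, -0.3274])]
```

View pics/crop3.png

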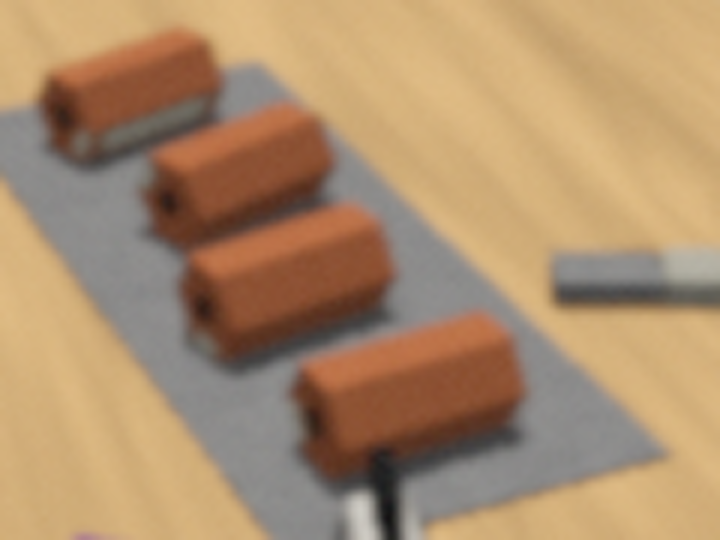

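```bash
python3 - <<'E'
from h import *
d=pickle.load(open("s0.pkl","rb")); sd=d["side"]
for n,(x,y,a) in dict(A=(.4715,.4132,.3876),B=(.5002,.2744,.41),C=(.4861,.1361,.2552),D=(.5062,-.0015,.1528)).items():
    c=np.array([x-.055*np.cos(a),y-.055*np.sin(a),.031]); ey=np.array([-np.sin(a),np.cos(a),0])
    f=lambda P:((p(sd,P)-[180,145]+.5)*6-.5).round()
    # angle measured from up toward +y, in flats
    print(n,f(c),{k:tuple(f(c+.021*(np.cos(k*np.pi/3)*np.array([0,0,1])+np.sin(k*np.pi/3)*ey))-f(c)) for k in range(-2,4)})
E
```

```text
A [ 65. 115.] {-2: (np.float64(19.0), np.float64(24.0)), -1: (np.float64(16.0), np.float64(-6.0)), 0: (np.float64(-2.0), np.float64(-30.0)), 1: (np.float64(-18.0), np.float64(-23.0)), 2: (np.float64(-15.0), np.float64(6.0)), 3: (np.float64(3.0), np.float64(30.0))}
B [170. 201.] {-2: (np.float64(21.0), np.float64(26.0)), -1: (np.float64(19.0), np.float64(-5.0)), 0: (np.float64(-2.0), np.float64(-31.0)), 1: (np.float64(-20.0), np.float64(-25.0)), 2: (np.float64(-18.0), np.float64(6.0)), 3: (np.float64(2.0), np.float64(31.0))}
C [206. 308.] {-2: (np.float64(18.0), np.float64(29.0)), -1: (np.float64(17.0), np.float64(-4.0)), 0: (np.float64(-1.0), np.float64(-34.0)), 1: (np.float64(-18.0), np.float64(-30.0)), 2: (np.float64(-16.0), np.float64(3.0)), 3: (np.float64(2.0), np.float64(32.0))}
D [317. 421.] {-2: (np.float64(17.0), np.float64(34.0)), -1: (np.float64(17.0), np.float64(-1.0)), 0: (np.float64(-1.0), np.float64(-35.0)), 1: (np.float64(-17.0), np.float64(-34.0)), 2: (np.float64(-16.0), np.float64(1.0)), 3: (np.float64(1.0), np.float64(34.0))}
```

Tick offsets give C = 3 flats (strip on the bottom) and D = 2 flats (lower +y side). The turns needed about each cast's own +x are A −120°, B +60°, C 180° and D +120°. I'll grip opposite flats with the tool tilted 30° and swing it to −30°, which turns a cast one flat per cycle.

```bash
cat >> h.py <<'E'
from scipy.spatial.transform import Rotation as Ro
def G(x,y,a,phi,T=.007,z=.031):
    """TCP pose at a cast: tilt phi deg about its x axis, T beyond its axis along the tool"""
    ex=np.array([np.cos(a),np.sin(a),0]);ey=np.array([-ex[1],ex[0],0])
    R=Ro.from_rotvec(ex*np.radians(phi)).as_matrix()@np.c_[-ex,ey,[0,0,-1]]
    return np.array([x,y,z])+R[:,2]*T,R
def plan(*tg):
    o=sensors.get_obs(); P,R=o["ee_pos"],o["eef_rot"]; print("t",round(o["t"],2),"pos",P.round(4),"w",round(o["grip_width"],4))
    for (pos,Rt),c,n in tg:
        s=R.T@(pos-P)/.8; r=Ro.from_matrix(R.T@Rt).as_rotvec()/(np.pi/2)
        print(f"x{n}:"," ".join(f"{v:.3f}" for v in [*s,*r]),c)
E
python3 - <<'E'
from h import *
A=(.4715,.4132,.3876)
plan((G(*A,30,-.07),-1,8),(G(*A,30,.007),-1,3))
E
```

```text
t 0.1 pos [0.1787 0.6242 0.2302] w 0.0853
x8: -0.452 -0.187 0.174 -0.322 0.111 -0.414 -1
x3: -0.422 -0.149 0.257 -0.322 0.111 -0.414 -1
```

send_rows:
  commands: "-0.452 -0.187 0.174 -0.322 0.111 -0.414 -1;-0.452 -0.187 0.174 -0.322 0.111 -0.414 -1;-0.452 -0.187 0.174 -0.322 0.111 -0.414 -1;-0.452 -0.187 0.174 -0.322 0.111 -0.414 -1;-0.452 -0.187 0.174 -0.322 0.111 -0.414 -1;-0.452 -0.187 0.174 -0.322 0.111 -0.414 -1;-0.452 -0.187 0.174 -0.322 0.111 -0.414 -1;-0.452 -0.187 0.174 -0.322 0.111 -0.414 -1;-0.452 -0.187 0.174 -0.322 0.111 -0.414 -1;-0.452 -0.187 0.174 -0.322 0.111 -0.414 -1"
  squeeze: 70

```text
t: 1.35
ee_pos: [0.4827, 0.384, 0.0933]
eef_rot: [[-0.924, -0.33, -0.192], [-0.382, 0.799, 0.465], [-0.0, 0.503, -0.864]]
ft_force: [-0.5, 0.6, 0.7]
grip_width: 0.0854
finger_force: 0.0
```

```bash
python3 - <<'E'
from h import *
A=(.4715,.4132,.3876)
print(sensors.get_obs()["q"].round(2))
plan((G(*A,30,-.07),-1,8),(G(*A,30,.007),-1,3))
s=snap("wrist"); save("w1",crop(s,0,0,512,384,1.5625)); pickle.dump(s,open("w1.pkl","wb"))
E
```

```text
[-0.07  0.84 -0.65  1.75 -0.1   0.59  1.52]
t 1.35 pos [0.4827 0.384  0.0933] w 0.0854
x8: -0.001 -0.005 -0.001 0.002 -0.001 0.002 -1
x3: -0.001 -0.005 0.096 0.002 -0.001 0.002 -1
```

View pics/w1.png

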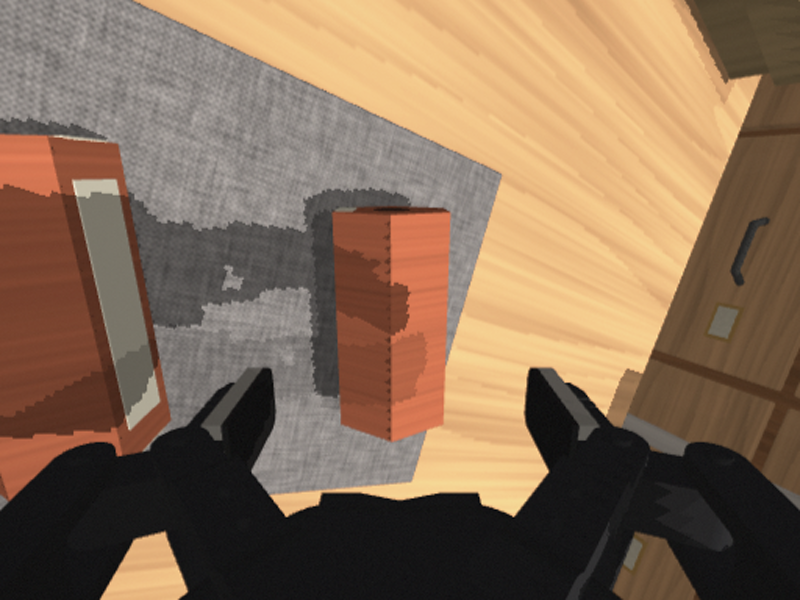

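The wrist view shows cast A centred between the fingers: its edge is at x≈393, with the fingers at about 255 and 545. Its tick is on the left (−y) side, as expected, so I'll advance and close.

send_rows:
  commands: "-0.001 -0.005 0.05 0 0 0 -1;-0.001 -0.005 0.096 0 0 0 -1;-0.001 -0.005 0.096 0 0 0 -1;-0.001 -0.005 0.096 0 0 0 1;-0.001 -0.005 0.096 0 0 0 1;-0.001 -0.005 0.096 0 0 0 1;-0.001 -0.005 0.096 0 0 0 1;-0.001 -0.005 0.096 0 0 0 1"

```text
t: 2.4
ee_pos: [0.4736, 0.4169, 0.0276]
eef_rot: [[-0.926, -0.328, -0.186], [-0.377, 0.798, 0.469], [-0.005, 0.505, -0.863]]
ft_force: [-1.5, 1.8, 5.6]
grip_width: 0.0521
finger_force: 75.9
```

```bash
python3 - <<'E'
from h import *
A=(.4715,.4132,.3876)
plan((G(*A,30,.007,.042),1,1),(G(*A,-30,.007,.045),1,6),(G(*A,-30,.007,.032),1,2),(G(*A,-30,.007,.032),-1,3),(G(*A,-30,-.06,.032),-1,3))
E
```

```text
t 2.4 pos [0.4736 0.4169 0.0276] w 0.0521
x1: 0.004 0.006 -0.008 0.004 0.003 0.001 1
x6: 0.004 0.001 -0.016 0.670 0.003 -0.000 1
x2: 0.004 -0.008 -0.002 0.670 0.003 -0.000 1
x3: 0.004 -0.008 -0.002 0.670 0.003 -0.000 -1
x3: 0.004 0.065 -0.044 0.670 0.003 -0.000 -1
```

send_rows:
  commands: "0.004 0.006 -0.008 0 0 0 1;0.004 0.001 -0.016 0.67 0.003 0 1;0.004 0.001 -0.016 0.67 0.003 0 1;0.004 0.001 -0.016 0.67 0.003 0 1;0.004 0.001 -0.016 0.67 0.003 0 1;0.004 0.001 -0.016 0.67 0.003 0 1;0.004 0.001 -0.016 0.67 0.003 0 1;0.004 0.001 -0.016 0.67 0.003 0 1;0.004 -0.008 -0.002 0.67 0.003 0 1;0.004 -0.008 -0.002 0.67 0.003 0 1;0.004 -0.008 -0.002 0.67 0.003 0 1"

```text
t: 3.78
ee_pos: [0.4735, 0.4072, 0.0273]
eef_rot: [[-0.927, -0.325, 0.187], [-0.374, 0.802, -0.465], [0.001, -0.501, -0.865]]
ft_force: [-7.8, 3.0, 17.2]
grip_width: 0.0523
finger_force: 78.9
```

```bash
python3 - <<'E'
from h import *
A=(.4715,.4132,.3876)
print(sensors.get_obs()["q"].round(2),sensors.get_obs()["ft_force"].round(1))
plan((G(*A,-30,.007,.032),-1,3),(G(*A,-30,-.06,.032),-1,3),(G(*A,0,-.06,.045),-1,3),(G(*A,30,-.06,.032),-1,3),(G(*A,30,.007,.031),-1,3))
s=snap("top"); save("t1",crop(s,88,120,288,250,4))
E
```

```text
[-1.07  0.96  0.22  1.49  0.31  1.    0.83] [-7.8  3.  17.2]
t 3.77 pos [0.4735 0.4072 0.0273] w 0.0523
x3: -0.001 0.004 -0.000 -0.001 -0.002 -0.002 -1
x3: -0.000 0.004 -0.084 -0.001 -0.002 -0.002 -1
x3: -0.000 -0.042 -0.088 -0.334 -0.001 -0.002 -1
x3: -0.001 -0.061 -0.046 -0.667 -0.001 -0.003 -1
x3: -0.000 0.012 -0.004 -0.667 -0.001 -0.003 -1
```

View pics/t1.png

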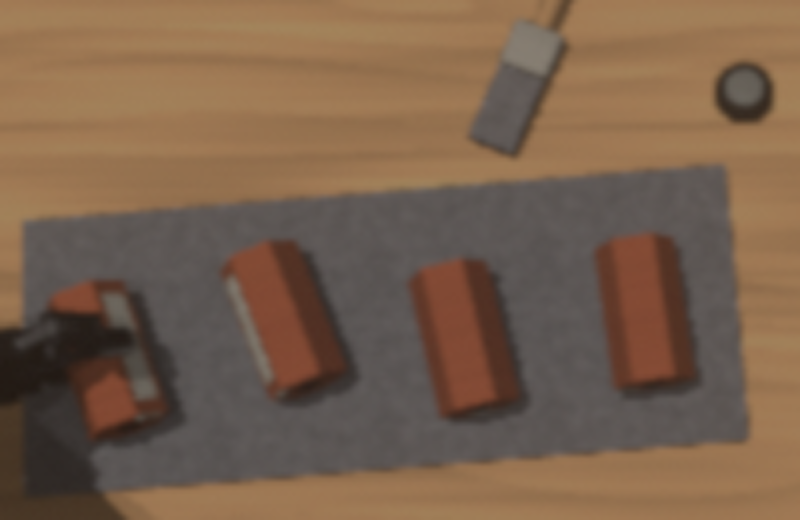

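A's strip is now on its upper right (−y) flat at about (132,350), one flat from the top. Second cycle next.

send_rows:
  commands: "0 0.004 0 0 0 0 -1;0 0.004 0 0 0 0 -1;0 0.004 -0.084 0 0 0 -1;0 0.004 -0.084 0 0 0 -1;0 -0.061 -0.046 -0.667 0 -0.003 -1;0 -0.061 -0.046 -0.667 0 -0.003 -1;0 -0.061 -0.046 -0.667 0 -0.003 -1;0 -0.061 -0.046 -0.667 0 -0.003 -1;0 -0.061 -0.046 -0.667 0 -0.003 -1;0 -0.061 -0.046 -0.667 0 -0.003 -1;0 -0.061 -0.046 -0.667 0 -0.003 -1;0 0.012 -0.004 -0.667 0 -0.003 -1"

```text
t: 5.32
ee_pos: [0.4753, 0.414, 0.0265]
eef_rot: [[-0.927, -0.329, -0.18], [-0.375, 0.804, 0.461], [-0.006, 0.495, -0.869]]
ft_force: [0.4, 0.9, -0.8]
grip_width: 0.0858
finger_force: 0.0
```

```bash
python3 - <<'E'
from h import *
A=(.4715,.4132,.3876)
plan((G(*A,30,.007,.031),-1,1),(G(*A,30,.007,.031),1,5))
s=snap("top"); print(fit(s,*A))
E
```

```text
t 5.33 pos [0.4753 0.414  0.0265] w 0.0858
x1: 0.005 0.004 0.004 -0.004 0.005 0.000 -1
x5: 0.005 0.004 0.004 -0.004 0.005 0.000 1
(array([0.46822568, 0.40799287, 0.38108372]), np.float64(0.9867660480681473))
```

send_rows:
  commands: "0.005 0.004 0.004 0 0.005 0 1;0.005 0.004 0.004 0 0.005 0 1;0.005 0.004 0.004 0 0.005 0 1;0.005 0.004 0.004 0 0.005 0 1;0.005 0.01 -0.007 0 0.005 0 1;0.005 0.005 -0.015 0.665 0.004 0 1;0.005 0.005 -0.015 0.665 0.004 0 1;0.005 0.005 -0.015 0.665 0.004 0 1;0.005 0.005 -0.015 0.665 0.004 0 1;0.005 0.005 -0.015 0.665 0.004 0 1;0.005 0.005 -0.015 0.665 0.004 0 1;0.005 0.005 -0.015 0.665 0.004 0 1"

```text
t: 6.88
ee_pos: [0.4629, 0.4145, 0.034]
eef_rot: [[-0.922, -0.342, 0.182], [-0.387, 0.798, -0.462], [0.013, -0.496, -0.868]]
ft_force: [-0.2, -0.5, -3.9]
grip_width: 0.0527
finger_force: 74.5
```

```bash
python3 - <<'E'
from h import *
A=(.4715,.4132,.3876);B=(.5002,.2744,.4101)
s=snap("top"); B,e=fit(s,*B); print(B,e)
plan((G(*A,-30,.007,.0325),1,2),(G(*A,-30,.007,.0325),-1,2),(G(*A,-30,-.08,.032),-1,2),(G(*B,-30,-.08,.031),-1,4),(G(*B,-30,.007,.031),-1,3))
E
```

```text
[0.50078201 0.2746052  0.41302573] 0.03666102650874224
t 6.92 pos [0.4651 0.4118 0.0354] w 0.0531
x2: -0.008 0.000 0.013 0.002 -0.005 0.007 1
x2: -0.008 0.000 0.013 0.002 -0.005 0.007 -1
x2: -0.007 0.001 -0.096 0.002 -0.005 0.007 -1
x4: 0.027 -0.149 -0.008 0.002 -0.013 -0.007 -1
x3: 0.024 -0.149 0.101 0.002 -0.013 -0.007 -1
```

send_rows:
  commands: "0 0 0 0 0 0 1;0 0 0 0 0 0 1"

```text
t: 7.18
ee_pos: [0.4683, 0.4086, 0.0374]
eef_rot: [[-0.926, -0.332, 0.182], [-0.378, 0.8, -0.465], [0.009, -0.499, -0.866]]
ft_force: [-0.2, 0.4, -3.5]
grip_width: 0.0526
finger_force: 74.5
```

```bash
python3 - <<'E'
from h import *
A=(.4715,.4132,.3876);B=(.5005,.2745,.412)
plan((G(*A,-30,.007,.0325),1,2),(G(*A,-30,.007,.0325),-1,2),(G(*A,-30,-.08,.032),-1,2),(G(*B,-30,-.08,.031),-1,4),(G(*B,-30,.007,.031),-1,3))
E
```

```text
t 7.17 pos [0.4683 0.4086 0.0374] w 0.0526
x2: -0.006 0.006 0.012 0.000 -0.005 0.003 1
x2: -0.006 0.006 0.012 0.000 -0.005 0.003 -1
x2: -0.005 0.007 -0.096 0.000 -0.005 0.003 -1
x4: 0.028 -0.143 -0.008 0.000 -0.013 -0.011 -1
x3: 0.026 -0.143 0.101 0.000 -0.013 -0.011 -1
```

send_rows:
  commands: "0 0.006 0.012 0 -0.005 0.003 1;0 0.006 0.012 0 -0.005 0.003 1;0 0.006 0.012 0 -0.005 0.003 1;0 0.006 0.012 0 -0.005 0.003 -1;0 0.006 0.012 0 -0.005 0.003 -1;0 0.007 -0.096 0 -0.005 0.003 -1;0 0.007 -0.096 0 -0.005 0.003 -1;0.028 -0.143 -0.008 0 -0.013 -0.011 -1;0.028 -0.143 -0.008 0 -0.013 -0.011 -1;0.028 -0.143 -0.008 0 -0.013 -0.011 -1;0.028 -0.143 -0.008 0 -0.013 -0.011 -1;0.028 -0.143 -0.008 0 -0.013 -0.011 -1"

```text
t: 8.68
ee_pos: [0.4828, 0.3164, 0.0991]
eef_rot: [[-0.913, -0.354, 0.203], [-0.408, 0.792, -0.455], [0.0, -0.498, -0.867]]
ft_force: [-0.3, 0.8, -0.5]
grip_width: 0.0855
finger_force: 0.0
```

```bash
python3 - <<'E'
from h import *
A=(.4715,.4132,.3876);B=(.5005,.2745,.412)
print(sensors.get_obs()["q"].round(2))
s=snap("wrist"); save("w2",crop(s,0,0,512,384,1.5625))
plan((G(*B,-30,-.08,.031),-1,4),(G(*B,-30,.007,.031),-1,3))
E
```

```text
[-1.08  0.8   0.37  1.69  0.28  0.9   1.  ]
t 8.72 pos [0.4827 0.3164 0.099 ] w 0.0853
x4: 0.001 -0.007 0.002 0.001 0.003 0.005 -1
x3: 0.001 -0.007 0.111 0.001 0.003 0.005 -1
```

View pics/w2.png

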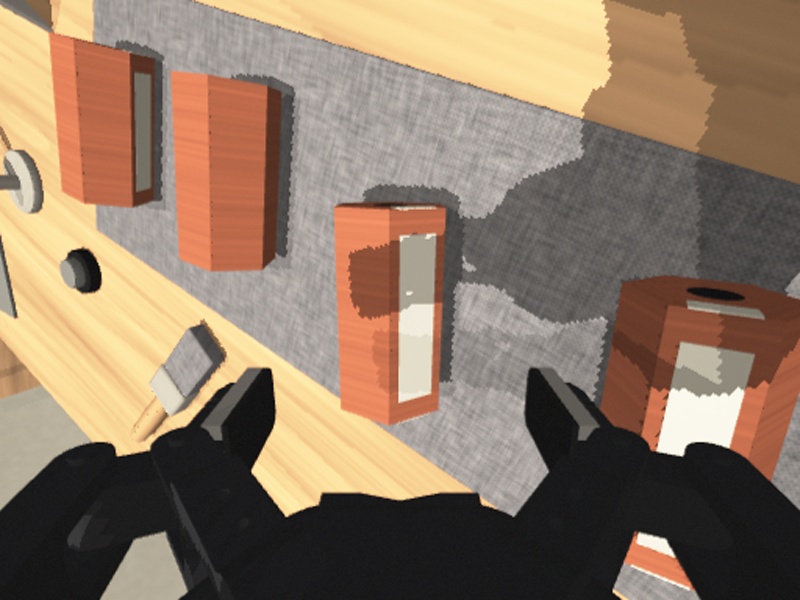

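A now lies strip up (lower right of the picture). B is centred between the fingers with its strip on the near (+y) flat. D's strip shows on its lower +y flat, which confirms 2 flats, and none shows on C.

send_rows:
  commands: "0.001 -0.007 0.05 0 0.003 0.005 -1;0.001 -0.007 0.111 0 0.003 0.005 -1;0.001 -0.007 0.111 0 0.003 0.005 -1;0.001 -0.007 0.111 0 0.003 0.005 1;0.001 -0.007 0.111 0 0.003 0.005 1;0.001 -0.007 0.111 0 0.003 0.005 1;0.001 -0.007 0.111 0 0.003 0.005 1;0.001 -0.007 0.111 0 0.003 0.005 1"

```text
t: 9.72
ee_pos: [0.5029, 0.2716, 0.0269]
eef_rot: [[-0.917, -0.345, 0.201], [-0.399, 0.796, -0.454], [-0.003, -0.497, -0.868]]
ft_force: [-2.2, 4.3, 6.9]
grip_width: 0.0522
finger_force: 75.6
```

```bash
python3 - <<'E'
from h import *
B=(.5005,.2745,.412)
plan((G(*B,-30,.007,.042),1,1),(G(*B,30,.007,.045),1,8),(G(*B,30,.007,.032),1,3))
E
```

```text
t 9.72 pos [0.5029 0.2716 0.0269] w 0.0522
x1: 0.001 -0.005 -0.010 0.002 0.001 -0.002 1
x8: 0.001 0.000 -0.018 -0.664 0.002 -0.001 1
x3: 0.001 0.008 -0.003 -0.664 0.002 -0.001 1
```

send_rows:
  commands: "0.001 -0.005 -0.01 0 0 0 1;0.001 0 -0.018 -0.664 0.002 0 1;0.001 0 -0.018 -0.664 0.002 0 1;0.001 0 -0.018 -0.664 0.002 0 1;0.001 0 -0.018 -0.664 0.002 0 1;0.001 0 -0.018 -0.664 0.002 0 1;0.001 0 -0.018 -0.664 0.002 0 1;0.001 0 -0.018 -0.664 0.002 0 1;0.001 0 -0.018 -0.664 0.002 0 1;0.001 0.008 -0.003 -0.664 0.002 0 1;0.001 0.008 -0.003 -0.664 0.002 0 1;0.001 0.008 -0.003 -0.664 0.002 0 1"

```text
t: 11.22
ee_pos: [0.4983, 0.2771, 0.0267]
eef_rot: [[-0.917, -0.345, -0.201], [-0.399, 0.796, 0.455], [0.002, 0.498, -0.867]]
ft_force: [-0.9, -3.3, 8.7]
grip_width: 0.0525
finger_force: 77.5
```

```bash
python3 - <<'E'
from h import *
B=(.5005,.2745,.412);C=(.4861,.1361,.2552)
C,e=fit(snap("top"),*C);print(C,e)
plan((G(*B,30,.007,.0325),1,1),(G(*B,30,.007,.0325),-1,2),(G(*B,30,-.08,.032),-1,2),(G(*C,30,-.08,.031),-1,4),(G(*C,30,.007,.031),-1,3))
E
```

```text
[0.4852195  0.13617633 0.26240622] 0.03697411003236246
t 11.28 pos [0.4983 0.2771 0.0266] w 0.0524
x1: -0.001 0.000 0.000 -0.002 -0.001 -0.001 1
x2: -0.001 0.000 0.000 -0.002 -0.001 -0.001 -1
x2: -0.001 -0.001 -0.108 -0.002 -0.001 -0.001 -1
x4: 0.093 -0.132 -0.181 -0.002 -0.049 0.081 -1
x3: 0.085 -0.132 -0.073 -0.002 -0.049 0.081 -1
```

send_rows:
  commands: "0 0 0 0 0 0 -1;0 0 0 0 0 0 -1;0 0 -0.108 0 0 0 -1;0 0 -0.108 0 0 0 -1;0.093 -0.132 -0.181 0 -0.049 0.081 -1;0.093 -0.132 -0.181 0 -0.049 0.081 -1;0.093 -0.132 -0.181 0 -0.049 0.081 -1;0.093 -0.132 -0.181 0 -0.049 0.081 -1;0.093 -0.132 -0.181 0 -0.049 0.081 -1"

```text
t: 12.4
ee_pos: [0.4957, 0.0971, 0.0983]
eef_rot: [[-0.966, -0.225, -0.128], [-0.259, 0.838, 0.481], [-0.001, 0.497, -0.868]]
ft_force: [-1.3, -0.5, -0.0]
grip_width: 0.0854
finger_force: 0.0
```

```bash
python3 - <<'E'
from h import *
C=(.4855,.1362,.259)
print(sensors.get_obs()["q"].round(2))
plan((G(*C,30,.007,.031),-1,3))
E
```

```text
[ 0.41  0.75 -0.56  1.91 -0.21  0.7   1.96]
t 12.4 pos [0.4957 0.0971 0.0983] w 0.0854
x3: -0.000 0.002 0.107 -0.002 -0.001 0.002 -1
```

send_rows:
  commands: "0 0.002 0.05 0 0 0 -1;0 0.002 0.107 0 0 0 -1;0 0.002 0.107 0 0 0 -1;0 0.002 0.107 0 0 0 1;0 0.002 0.107 0 0 0 1;0 0.002 0.107 0 0 0 1;0 0.002 0.107 0 0 0 1;0 0.002 0.107 0 0 0 1"

```text
t: 13.4
ee_pos: [0.4856, 0.1386, 0.0273]
eef_rot: [[-0.967, -0.223, -0.125], [-0.256, 0.838, 0.482], [-0.003, 0.498, -0.867]]
ft_force: [0.2, 2.5, 5.3]
grip_width: 0.0524
finger_force: 75.0
```

send_rows:
  commands: "0 0.006 -0.009 0 0 0 1;0 0.001 -0.017 0.667 0 0 1;0 0.001 -0.017 0.667 0 0 1;0 0.001 -0.017 0.667 0 0 1;0 0.001 -0.017 0.667 0 0 1;0 0.001 -0.017 0.667 0 0 1;0 0.001 -0.017 0.667 0 0 1;0 0.001 -0.017 0.667 0 0 1;0 0.001 -0.017 0.667 0 0 1;0 -0.008 -0.003 0.667 0 0 1;0 -0.008 -0.003 0.667 0 0 1;0 -0.008 -0.003 0.667 0 0 1"

```text
t: 14.9
ee_pos: [0.488, 0.1276, 0.0271]
eef_rot: [[-0.968, -0.214, 0.128], [-0.25, 0.836, -0.488], [-0.003, -0.505, -0.863]]
ft_force: [-5.6, 6.2, 22.0]
grip_width: 0.0524
finger_force: 79.1
```

```bash
python3 - <<'E'
from h import *
C=(.4855,.1362,.259)
print(sensors.get_obs()["q"].round(2))
plan((G(*C,-30,.007,.0325),-1,2),(G(*C,-30,-.06,.032),-1,2),(G(*C,30,-.06,.031),-1,7),(G(*C,30,.007,.031),-1,3))
E
```

```text
[-0.93  0.87  0.54  1.99  0.21  0.52  1.09]
t 14.9 pos [0.488  0.1276 0.0271] w 0.0524
x2: 0.000 0.006 -0.003 -0.004 -0.001 -0.005 -1
x2: 0.000 0.006 -0.086 -0.004 -0.001 -0.005 -1
x7: -0.000 -0.058 -0.047 -0.670 0.002 -0.004 -1
x3: 0.000 0.015 -0.006 -0.670 0.002 -0.004 -1
```

send_rows:
  commands: "0 0.005 -0.002 0 0 0 -1;0 0.005 -0.002 0 0 0 -1;0 0.006 -0.086 0 0 0 -1;0 0.006 -0.086 0 0 0 -1;0 -0.058 -0.047 -0.67 0 -0.004 -1;0 -0.058 -0.047 -0.67 0 -0.004 -1;0 -0.058 -0.047 -0.67 0 -0.004 -1;0 -0.058 -0.047 -0.67 0 -0.004 -1;0 -0.058 -0.047 -0.67 0 -0.004 -1;0 -0.058 -0.047 -0.67 0 -0.004 -1;0 -0.058 -0.047 -0.67 0 -0.004 -1;0 -0.058 -0.047 -0.67 0 -0.004 -1"

```text
t: 16.4
ee_pos: [0.4907, 0.1108, 0.079]
eef_rot: [[-0.965, -0.227, -0.133], [-0.263, 0.836, 0.482], [0.002, 0.5, -0.866]]
ft_force: [-0.2, 0.7, -0.3]
grip_width: 0.0854
finger_force: 0.0
```

```bash
python3 - <<'E'
from h import *
C=(.4855,.1362,.259)
plan((G(*C,30,.007,.031),-1,3))
s=snap("wrist"); save("w3",crop(s,0,0,512,384,1.5625))
s=snap("top"); print(fit(s,*C),fit(s,.5062,-.0015,.1528))
E
```

```text
t 16.4 pos [0.4907 0.1108 0.079 ] w 0.0854
x3: -0.002 -0.002 0.077 -0.000 -0.003 0.004 -1
(array([0.48329711, 0.12919154, 0.23823732]), np.float64(0.7591471801925722)) (array([ 0.55270123, -0.02283874, -1.90178718]), np.float64(0.3613226132793781))
```

View pics/w3.png

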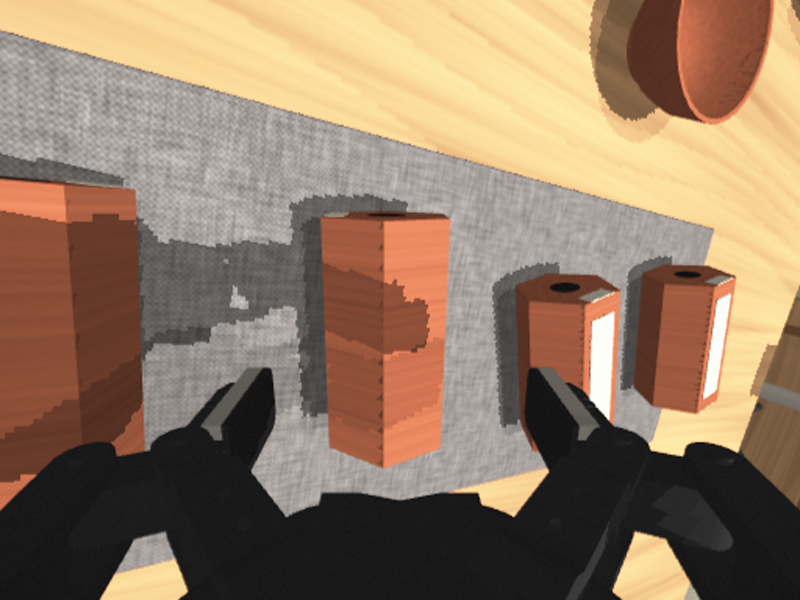

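A and B both lie strip up. C is centred (edge at x≈384), with its strip hidden on the lower −y flat as expected. I'll run the next two cycles on C.

send_rows:
  commands: "0 -0.003 0.04 0 -0.003 0.004 -1;0 -0.003 0.077 0 -0.003 0.004 -1;0 -0.003 0.077 0 -0.003 0.004 -1;0 -0.003 0.077 0 -0.003 0.004 1;0 -0.003 0.077 0 -0.003 0.004 1;0 -0.003 0.077 0 -0.003 0.004 1;0 -0.003 0.077 0 -0.003 0.004 1;0 -0.003 0.077 0 -0.003 0.004 1"

```text
t: 17.5
ee_pos: [0.4856, 0.1367, 0.0256]
eef_rot: [[-0.967, -0.221, -0.123], [-0.253, 0.838, 0.483], [-0.003, 0.499, -0.867]]
ft_force: [0.5, -4.3, 7.5]
grip_width: 0.0526
finger_force: 74.3
```

send_rows:
  commands: "0 0.006 -0.009 0 0 0 1;0 0.001 -0.017 0.667 0 0 1;0 0.001 -0.017 0.667 0 0 1;0 0.001 -0.017 0.667 0 0 1;0 0.001 -0.017 0.667 0 0 1;0 0.001 -0.017 0.667 0 0 1;0 0.001 -0.017 0.667 0 0 1;0 0.001 -0.017 0.667 0 0 1;0 0.001 -0.017 0.667 0 0 1;0 -0.007 -0.004 0.667 0 0 1;0 -0.007 -0.004 0.667 0 0 1;0 -0.007 -0.004 0.667 0 0 1"

```text
t: 19.0
ee_pos: [0.4868, 0.1289, 0.0254]
eef_rot: [[-0.968, -0.216, 0.127], [-0.25, 0.838, -0.485], [-0.002, -0.501, -0.866]]
ft_force: [1.3, -2.3, 1.1]
grip_width: 0.0526
finger_force: 76.3
```

```bash
python3 - <<'E'
from h import *
C=(.4855,.1362,.259)
print(sensors.get_obs()["q"].round(2))
plan((G(*C,-30,.007,.0325),-1,2),(G(*C,-30,-.06,.032),-1,2),(G(*C,30,-.06,.031),-1,7),(G(*C,30,.007,.031),-1,3))
E
```

```text
[-0.99  0.9   0.63  1.99  0.05  0.5   1.26]
t 19.0 pos [0.4868 0.1289 0.0254] w 0.0526
x2: -0.001 0.004 -0.004 -0.001 -0.001 -0.004 -1
x2: -0.001 0.004 -0.087 -0.001 -0.001 -0.004 -1
x7: -0.001 -0.060 -0.048 -0.667 0.001 -0.004 -1
x3: -0.001 0.012 -0.006 -0.667 0.001 -0.004 -1
```

send_rows:
  commands: "0 0 0 0 0 0 -1;0 0 0 0 0 0 -1;0 0.004 -0.087 0 0 0 -1;0 0.004 -0.087 0 0 0 -1;0 -0.06 -0.048 -0.667 0 -0.004 -1;0 -0.06 -0.048 -0.667 0 -0.004 -1;0 -0.06 -0.048 -0.667 0 -0.004 -1;0 -0.06 -0.048 -0.667 0 -0.004 -1;0 -0.06 -0.048 -0.667 0 -0.004 -1;0 -0.06 -0.048 -0.667 0 -0.004 -1;0 -0.06 -0.048 -0.667 0 -0.004 -1;0 -0.06 -0.048 -0.667 0 -0.004 -1"

```text
t: 20.5
ee_pos: [0.4905, 0.1111, 0.0817]
eef_rot: [[-0.965, -0.227, -0.131], [-0.262, 0.836, 0.482], [0.001, 0.5, -0.866]]
ft_force: [-0.3, 1.6, 0.1]
grip_width: 0.0853
finger_force: 0.0
```

```bash
python3 - <<'E'
from h import *
C=(.4855,.1362,.259)
plan((G(*C,30,.007,.031),-1,3))
E
```

```text
t 20.5 pos [0.4905 0.1111 0.0817] w 0.0853
x3: -0.002 -0.004 0.080 -0.000 -0.002 0.003 -1
```

send_rows:
  commands: "0 -0.004 0.04 0 -0.003 0.003 -1;0 -0.004 0.08 0 -0.003 0.003 -1;0 -0.004 0.08 0 -0.003 0.003 -1;0 -0.004 0.08 0 -0.003 0.003 1;0 -0.004 0.08 0 -0.003 0.003 1;0 -0.004 0.08 0 -0.003 0.003 1;0 -0.004 0.08 0 -0.003 0.003 1;0 -0.004 0.08 0 -0.003 0.003 1"

```text
t: 21.5
ee_pos: [0.4852, 0.1373, 0.026]
eef_rot: [[-0.968, -0.221, -0.122], [-0.253, 0.838, 0.484], [-0.005, 0.499, -0.866]]
ft_force: [0.5, -2.4, 5.9]
grip_width: 0.0527
finger_force: 74.4
```

send_rows:
  commands: "0 0.006 -0.009 0 0 0 1;0 0.001 -0.017 0.667 0 0 1;0 0.001 -0.017 0.667 0 0 1;0 0.001 -0.017 0.667 0 0 1;0 0.001 -0.017 0.667 0 0 1;0 0.001 -0.017 0.667 0 0 1;0 0.001 -0.017 0.667 0 0 1;0 0.001 -0.017 0.667 0 0 1;0 0.001 -0.017 0.667 0 0 1;0 -0.007 -0.004 0.667 0 0 1;0 -0.007 -0.004 0.667 0 0 1;0 -0.007 -0.004 0.667 0 0 1"

```text
t: 23.0
ee_pos: [0.4867, 0.1294, 0.0259]
eef_rot: [[-0.968, -0.214, 0.129], [-0.25, 0.839, -0.484], [-0.004, -0.501, -0.866]]
ft_force: [1.8, -2.2, 2.4]
grip_width: 0.0525
finger_force: 76.3
```

```bash
python3 - <<'E'
from h import *
C=(.4855,.1362,.259); D=(.5062,-.0015,.1528)
D,e=fit(snap("top"),*D); print(D,e)
plan((G(*C,-30,.007,.0325),-1,2),(G(*C,-30,-.08,.032),-1,2),(G(*D,-30,-.08,.031),-1,7),(G(*D,-30,.007,.031),-1,3))
E
```

```text
[ 0.50625798 -0.001504    0.15316462] 0.01991681330987042
t 23.05 pos [0.4867 0.1294 0.0258] w 0.0527
x2: -0.001 0.003 -0.003 -0.001 0.000 -0.005 -1
x2: -0.001 0.003 -0.111 -0.001 0.000 -0.005 -1
x7: 0.012 -0.146 -0.023 -0.001 0.034 0.054 -1
x3: 0.018 -0.146 0.086 -0.001 0.034 0.054 -1
```

send_rows:
  commands: "0 0 0 0 0 0 -1;0 0 0 0 0 0 -1;0 0.003 -0.111 0 0 0 -1;0 0.003 -0.111 0 0 0 -1;0.012 -0.146 -0.023 0 0.034 0.054 -1;0.012 -0.146 -0.023 0 0.034 0.054 -1;0.012 -0.146 -0.023 0 0.034 0.054 -1;0.012 -0.146 -0.023 0 0.034 0.054 -1;0.012 -0.146 -0.023 0 0.034 0.054 -1"

```text
t: 24.18
ee_pos: [0.4994, 0.0427, 0.0983]
eef_rot: [[-0.987, -0.139, 0.078], [-0.159, 0.855, -0.493], [0.002, -0.499, -0.866]]
ft_force: [0.3, 0.4, 0.4]
grip_width: 0.0854
finger_force: 0.0
```

```bash
python3 - <<'E'
from h import *
D=(.5062,-.0015,.153)
s=snap("wrist"); save("w4",crop(s,0,0,512,384,1.5625))
print(sensors.get_obs()["q"].round(2))
plan((G(*D,-30,.007,.031),-1,3))
E
```

```text
[-0.92  0.8   0.8   2.   -0.04  0.58  1.48]
t 24.23 pos [0.4995 0.0428 0.0984] w 0.0854
x3: 0.000 -0.007 0.110 0.000 0.001 0.005 -1
```

View pics/w4.png

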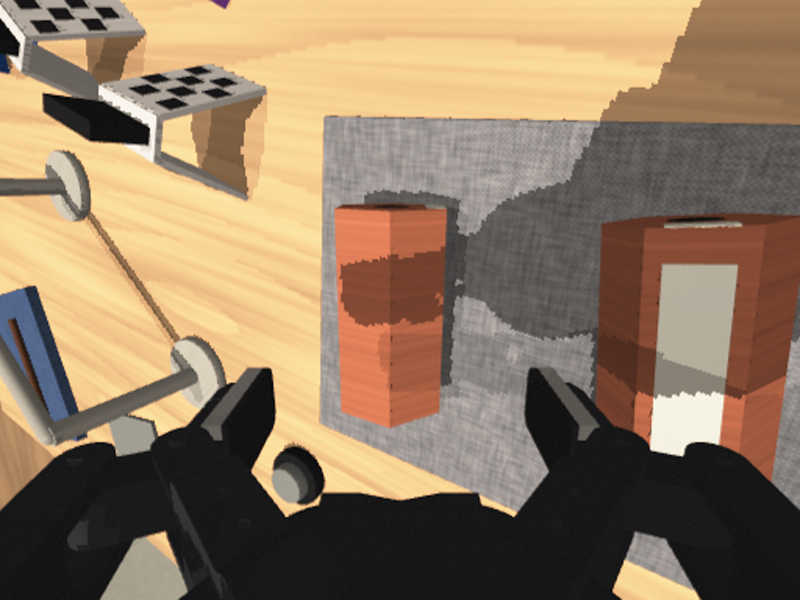

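C is strip up now. D is centred between the fingers (edge at x≈390), with its strip hidden on the underside of the +y side. Two cycles for D.

send_rows:
  commands: "0 -0.006 0.05 0 0 0.005 -1;0 -0.006 0.109 0 0 0.005 -1;0 -0.006 0.109 0 0 0.005 -1;0 -0.006 0.109 0 0 0.005 1;0 -0.006 0.109 0 0 0.005 1;0 -0.006 0.109 0 0 0.005 1;0 -0.006 0.109 0 0 0.005 1;0 -0.006 0.109 0 0 0.005 1"

```text
t: 25.22
ee_pos: [0.5078, -0.0047, 0.0272]
eef_rot: [[-0.988, -0.129, 0.08], [-0.152, 0.857, -0.492], [-0.005, -0.499, -0.867]]
ft_force: [-1.2, 3.5, 6.0]
grip_width: 0.0526
finger_force: 73.5
```

send_rows:
  commands: "0 -0.006 -0.009 0 0 0 1;0 -0.001 -0.017 -0.667 0 0 1;0 -0.001 -0.017 -0.667 0 0 1;0 -0.001 -0.017 -0.667 0 0 1;0 -0.001 -0.017 -0.667 0 0 1;0 -0.001 -0.017 -0.667 0 0 1;0 -0.001 -0.017 -0.667 0 0 1;0 -0.001 -0.017 -0.667 0 0 1;0 -0.001 -0.017 -0.667 0 0 1;0 0.007 -0.004 -0.667 0 0 1;0 0.007 -0.004 -0.667 0 0 1;0 0.007 -0.004 -0.667 0 0 1"

```text
t: 26.72
ee_pos: [0.5061, 0.0022, 0.0268]
eef_rot: [[-0.988, -0.134, -0.073], [-0.153, 0.855, 0.496], [-0.004, 0.501, -0.865]]
ft_force: [0.9, 2.6, 0.7]
grip_width: 0.0522
finger_force: 76.6
```

```bash
python3 - <<'E'
from h import *
D=(.5062,-.0015,.153)
print(sensors.get_obs()["q"].round(2))
plan((G(*D,30,.007,.0325),-1,2),(G(*D,30,-.06,.032),-1,2),(G(*D,-30,-.06,.031),-1,7),(G(*D,-30,.007,.031),-1,3))
E
```

```text
[ 0.43  0.84 -0.31  1.91 -0.44  0.66  2.3 ]
t 26.73 pos [0.5061 0.0022 0.0268] w 0.0522
x2: 0.001 -0.000 0.000 0.001 0.002 0.001 -1
x2: 0.000 -0.001 -0.083 0.001 0.002 0.001 -1
x7: 0.000 0.064 -0.044 0.668 0.002 0.000 -1
x3: 0.001 -0.009 -0.002 0.668 0.002 0.000 -1
```

send_rows:
  commands: "0 0 0 0 0 0 -1;0 0 0 0 0 0 -1;0 0 -0.083 0 0 0 -1;0 0 -0.083 0 0 0 -1;0 0.064 -0.044 0.668 0 0 -1;0 0.064 -0.044 0.668 0 0 -1;0 0.064 -0.044 0.668 0 0 -1;0 0.064 -0.044 0.668 0 0 -1;0 0.064 -0.044 0.668 0 0 -1;0 0.064 -0.044 0.668 0 0 -1;0 0.064 -0.044 0.668 0 0 -1;0 0.064 -0.044 0.668 0 0 -1"

```text
t: 28.22
ee_pos: [0.5012, 0.0245, 0.0821]
eef_rot: [[-0.989, -0.126, 0.075], [-0.147, 0.856, -0.496], [-0.002, -0.501, -0.865]]
ft_force: [-0.1, -0.3, -0.0]
grip_width: 0.0851
finger_force: 0.0
```

```bash
python3 - <<'E'
from h import *
D=(.5062,-.0015,.153)
plan((G(*D,-30,.007,.031),-1,3))
E
```

```text
t 28.23 pos [0.5012 0.0245 0.0821] w 0.0851
x3: -0.001 0.003 0.081 -0.001 -0.001 -0.004 -1
```

send_rows:
  commands: "0 0.003 0.04 0 0 -0.004 -1;0 0.003 0.08 0 0 -0.004 -1;0 0.003 0.08 0 0 -0.004 -1;0 0.003 0.08 0 0 -0.004 1;0 0.003 0.08 0 0 -0.004 1;0 0.003 0.08 0 0 -0.004 1;0 0.003 0.08 0 0 -0.004 1;0 0.003 0.08 0 0 -0.004 1"

```text
t: 29.22
ee_pos: [0.507, -0.0033, 0.0269]
eef_rot: [[-0.988, -0.133, 0.079], [-0.155, 0.855, -0.495], [-0.002, -0.502, -0.865]]
ft_force: [-0.9, 1.3, 6.1]
grip_width: 0.0526
finger_force: 74.1
```

send_rows:
  commands: "0 -0.006 -0.009 0 0 0 1;0 -0.001 -0.017 -0.667 0 0 1;0 -0.001 -0.017 -0.667 0 0 1;0 -0.001 -0.017 -0.667 0 0 1;0 -0.001 -0.017 -0.667 0 0 1;0 -0.001 -0.017 -0.667 0 0 1;0 -0.001 -0.017 -0.667 0 0 1;0 -0.001 -0.017 -0.667 0 0 1;0 -0.001 -0.017 -0.667 0 0 1;0 0.007 -0.004 -0.667 0 0 1;0 0.007 -0.004 -0.667 0 0 1;0 0.007 -0.004 -0.667 0 0 1"

```text
t: 30.72
ee_pos: [0.5057, 0.0057, 0.0268]
eef_rot: [[-0.987, -0.138, -0.078], [-0.159, 0.855, 0.493], [-0.001, 0.499, -0.866]]
ft_force: [1.9, 0.4, 4.6]
grip_width: 0.052
finger_force: 76.8
```

```bash
python3 - <<'E'
from h import *
D=(.5062,-.0015,.153)
print(sensors.get_obs()["q"].round(2))
# scale0 rib ends (.4355,-.1452),(.427,-.1921): rib direction = scale y
a=np.arctan2(.4355-.427,-.1452+.1921); print("rib yaw dir",np.degrees(a))
def S(x,y,th,z): # rib along direction th; tool x along rib
    ex=np.array([np.cos(th),np.sin(th),0]); ey=np.array([-ex[1],ex[0],0]); return np.array([x,y,z]),np.c_[-ex,ey,[0,0,-1]]
th=np.arctan2(.0469,.0085)
plan((G(*D,30,.007,.0325),-1,2),(G(*D,30,-.12,.032),-1,2),(S(.431,-.169,th,.18),-1,7),(S(.431,-.169,th-np.pi,.18),-1,7))
E
```

```text
[ 0.53  0.87 -0.48  1.91 -0.24  0.62  2.11]
rib yaw dir 10.272591388942246
t 30.73 pos [0.5057 0.0057 0.0268] w 0.052
x2: 0.001 -0.004 -0.002 -0.000 -0.001 0.004 -1
x2: 0.001 -0.005 -0.160 -0.000 -0.001 0.004 -1
x7: 0.127 -0.078 -0.266 0.289 0.205 -0.765 -1
x7: 0.127 -0.078 -0.266 0.225 -0.316 1.184 -1
```

```bash
cat >> h.py <<'E'
def S(x,y,th,z):
    ex=np.array([np.cos(th),np.sin(th),0]); ey=np.array([-ex[1],ex[0],0]); return np.array([x,y,z]),np.c_[-ex,ey,[0,0,-1]]
E
python3 - <<'E'
from h import *
plan((S(.45,-.10,np.radians(-45),.2),-1,7))
E
```

```text
t 30.73 pos [0.5057 0.0057 0.0268] w 0.052
x7: 0.090 0.005 -0.247 0.308 -0.157 0.588 -1
```

send_rows:
  commands: "0 0 0 0 0 0 -1;0 0 0 0 0 0 -1;0 0 0 0 0 0 -1;0 0 -0.08 0 0 0 -1;0 0 -0.16 0 0 0 -1;0.09 0.005 -0.247 0.308 -0.157 0.588 -1;0.09 0.005 -0.247 0.308 -0.157 0.588 -1;0.09 0.005 -0.247 0.308 -0.157 0.588 -1;0.09 0.005 -0.247 0.308 -0.157 0.588 -1;0.09 0.005 -0.247 0.308 -0.157 0.588 -1;0.09 0.005 -0.247 0.308 -0.157 0.588 -1;0.09 0.005 -0.247 0.308 -0.157 0.588 -1"

```text
t: 32.22
ee_pos: [0.4491, -0.1005, 0.1987]
eef_rot: [[-0.707, 0.707, -0.001], [0.707, 0.707, -0.001], [0.0, -0.002, -1.0]]
ft_force: [-0.0, -0.1, -0.0]
grip_width: 0.0854
finger_force: 0.0
```

```bash
python3 - <<'E'
from h import *
plan((S(.431,-.169,np.radians(-100.3),.19),-1,7))
E
```

```text
t 32.23 pos [ 0.4491 -0.1005  0.1987] w 0.0854
x7: -0.045 -0.076 0.011 -0.001 0.000 0.615 -1
```

send_rows:
  commands: "-0.045 -0.076 0.011 0 0 0.615 -1;-0.045 -0.076 0.011 0 0 0.615 -1;-0.045 -0.076 0.011 0 0 0.615 -1;-0.045 -0.076 0.011 0 0 0.615 -1;-0.045 -0.076 0.011 0 0 0.615 -1;-0.045 -0.076 0.011 0 0 0.615 -1;-0.045 -0.076 0.011 0 0 0.615 -1;-0.045 -0.076 0.011 0 0 0.615 -1"

```text
t: 33.22
ee_pos: [0.4309, -0.171, 0.19]
eef_rot: [[0.184, 0.983, -0.001], [0.983, -0.184, -0.001], [-0.001, -0.001, -1.0]]
ft_force: [-0.1, 0.6, -0.1]
grip_width: 0.0854
finger_force: 0.0
```

```bash
python3 - <<'E'
from h import *
s=snap("wrist"); save("w5",crop(s,0,0,512,384,1.5625)); pickle.dump(s,open("w5.pkl","wb"))
print(sensors.get_obs()["q"].round(2))
e=np.array([.0085,.0469])/np.hypot(.0085,.0469)
print([p(s,[*(np.array([.431,-.169])+k*.023*e),.103])*1.5625 for k in(-1,1)])
plan((S(.431,-.169,np.radians(-100.3),.08),-1,3))
t=snap("top"); save("t2",crop(t,88,135,288,250,4))
print([fit(t,*q) for q in [(.4715,.4132,.3876),(.5005,.2745,.412),(.4855,.1362,.259),(.506,0,.153)]])
E
```

```text
[ 0.14  0.39  0.26  2.   -0.14  0.76  0.3 ]
[array([399.70830602, 339.23068547]), array([399.31477931, 260.79430679])]
t 33.27 pos [ 0.4309 -0.171   0.1901] w 0.0851
x3: 0.003 -0.000 0.138 -0.001 0.001 -0.003 -1
[(array([0.46900031, 0.41535855, 0.40384929]), np.float64(0.029552100969678315)), (array([0.49923669, 0.27400351, 0.41361267]), np.float64(0.03539397821909033)), (array([0.48466402, 0.13280827, 0.25063587]), np.float64(0.019990366088631986)), (array([0.50483675, 0.00198626, 0.15982104]), np.float64(0.02021174205967276))]
```

View pics/w5.png

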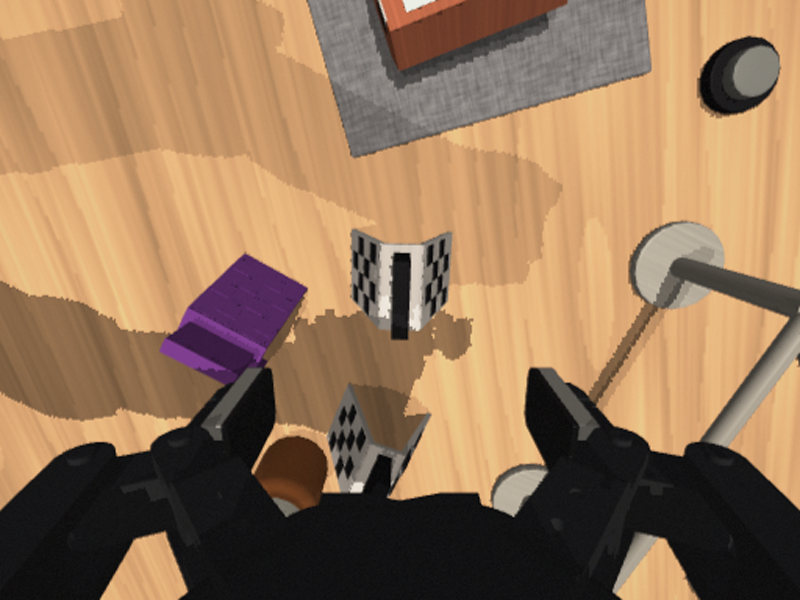

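View pics/t2.png

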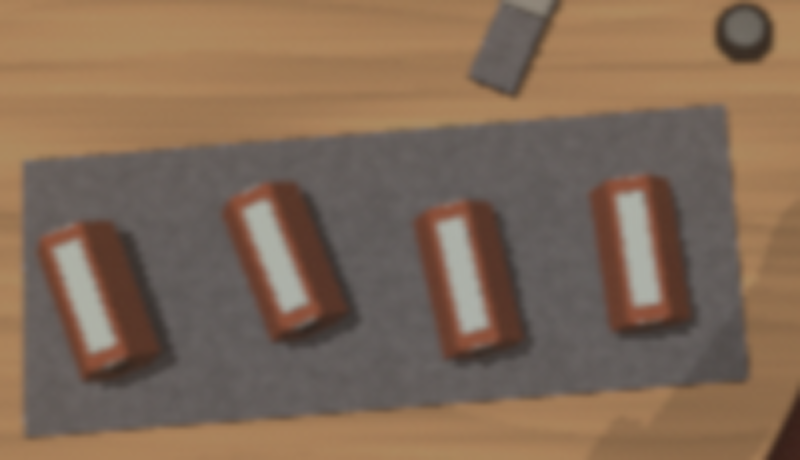

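All four casts lie strip up on the mat. The wrist view has scale0's rib at (400, 255-338), matching the projection, so I'll lower half-open and grip it.

send_rows:
  commands: "0.003 0 0 0 0 -0.003 0;0.003 0 0.06 0 0 -0.003 0;0.003 0 0.139 0 0 -0.003 0;0.003 0 0.139 0 0 -0.003 0;0.003 0 0.139 0 0 -0.003 0;0.003 0 0.139 0 0 -0.003 1;0.003 0 0.139 0 0 -0.003 1;0.003 0 0.139 0 0 -0.003 1;0.003 0 0.139 0 0 -0.003 1"
  squeeze: 70

```text
t: 34.45
ee_pos: [0.4327, -0.1691, 0.0809]
eef_rot: [[0.18, 0.984, 0.003], [0.984, -0.18, -0.003], [-0.002, 0.003, -1.0]]
ft_force: [-1.0, 0.7, 8.8]
grip_width: 0.0088
finger_force: 70.6
```

```bash
cat >> h.py <<'E'
BM=np.array([.5753,-.3104]); BD=np.array([.1358,.1975])/np.hypot(.1358,.1975); BT=np.radians(55.5-180)
E
python3 - <<'E'
from h import *
g=BM+.05*BD; P=sensors.get_obs()["ee_pos"]
plan((S(P[0],P[1],np.radians(-100.3),.25),1,3),(S(*g,BT,.25),1,7))
E
```

```text
t 34.45 pos [ 0.4327 -0.1691  0.0809] w 0.0088
x3: -0.000 0.001 -0.211 0.002 0.001 -0.001 1
x7: -0.085 0.233 -0.210 0.002 0.001 0.268 1
```

send_rows:
  commands: "0 0 -0.07 0 0 0 1;0 0 -0.14 0 0 0 1;0 0 -0.21 0 0 0 1;0 0 -0.21 0 0 0 1;-0.085 0.233 -0.21 0.002 0.001 0.268 1;-0.085 0.233 -0.21 0.002 0.001 0.268 1;-0.085 0.233 -0.21 0.002 0.001 0.268 1;-0.085 0.233 -0.21 0.002 0.001 0.268 1;-0.085 0.233 -0.21 0.002 0.001 0.268 1;-0.085 0.233 -0.21 0.002 0.001 0.268 1;-0.085 0.233 -0.21 0.002 0.001 0.268 1"

```text
t: 35.83
ee_pos: [0.6017, -0.2681, 0.2475]
eef_rot: [[0.566, 0.824, -0.003], [0.824, -0.566, 0.002], [-0.0, -0.004, -1.0]]
ft_force: [-0.8, -0.7, -2.0]
grip_width: 0.0086
finger_force: 69.3
```

```bash
python3 - <<'E'
from h import *
g=BM+.05*BD
s=snap("wrist"); save("w6",crop(s,0,0,512,384,1.5625)); pickle.dump(s,open("w6.pkl","wb"))
print([p(s,[*(BM+k*.12*BD),.12])*1.5625 for k in(-1,0,1)])
plan((S(*g,BT,.18),1,3),(S(*g,BT,.141),1,3))
E
```

```text
[array([402.58387451, 501.54046076]), array([403.06469632, 356.96758907]), array([403.66824303, 175.4939565 ])]
t 35.88 pos [ 0.6019 -0.2682  0.2476] w 0.0083
x3: 0.000 0.003 0.084 -0.002 0.000 0.000 1
x3: 0.000 0.003 0.133 -0.002 0.000 0.000 1
```

View pics/w6.png

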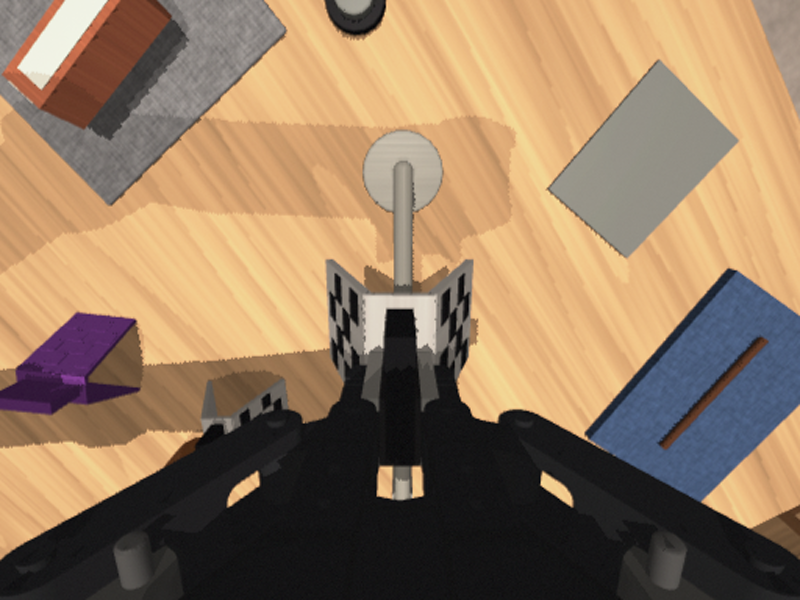

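The bar runs straight down the picture at x≈402, and the held scale straddles it centrally (rib at x≈400), so I'll lower it and release.

send_rows:
  commands: "0 0.003 0.04 0 0 0 1;0 0.003 0.084 0 0 0 1;0 0.003 0.11 0 0 0 1;0 0.003 0.136 0 0 0 1;0 0.003 0.136 0 0 0 1;0 0.003 0.136 0 0 0 1"

```text
t: 36.62
ee_pos: [0.6042, -0.2698, 0.1385]
eef_rot: [[0.566, 0.824, -0.003], [0.824, -0.566, 0.001], [-0.001, -0.003, -1.0]]
ft_force: [-0.8, -0.0, -1.0]
grip_width: 0.0085
finger_force: 70.7
```

send_rows:
  commands: "0 0 0 0 0 0 0.3;0 0 0 0 0 0 0.3;0 0 0 0 0 0 0.3;0 0 -0.06 0 0 0 0.3;0 0 -0.14 0 0 0 0.3;0 0 -0.14 0 0 0 0.3;0 0 -0.14 0 0 0 0.3"

```text
t: 37.5
ee_pos: [0.6045, -0.27, 0.2501]
eef_rot: [[0.566, 0.824, -0.003], [0.824, -0.566, 0.001], [-0.001, -0.004, -1.0]]
ft_force: [0.8, 0.8, -1.6]
grip_width: 0.0301
finger_force: 0.0
```

```bash
python3 - <<'E'
from h import *
th=np.arctan2(-.2869+.3274,.3954-.3708); print(np.degrees(th))
plan((S(.3831,-.3072,th-np.pi,.20),0,7),(S(.3831,-.3072,th-np.pi,.081),0,7))
t=snap("top"); cv2.imwrite("t3.png",crop(t,265,130,425,250,5)); 
s=snap("side"); pickle.dump((t,s),open("s3.pkl","wb"))
# dark rib pixels in the top view near each scale
for c in [(.3831,-.3072),tuple(BM+.05*BD)]:
    pass
E
```

```text
58.72519451768301
t 37.5 pos [ 0.6045 -0.27    0.2501] w 0.0301
x7: -0.195 -0.201 0.063 -0.002 0.000 -0.036 0
x7: -0.195 -0.201 0.212 -0.002 0.000 -0.036 0
```

send_rows:
  commands: "-0.195 -0.201 0.063 0 0 -0.036 0;-0.195 -0.201 0.063 0 0 -0.036 0;-0.195 -0.201 0.063 0 0 -0.036 0;-0.195 -0.201 0.063 0 0 -0.036 0;-0.195 -0.201 0.063 0 0 -0.036 0;-0.195 -0.201 0.063 0 0 -0.036 0;-0.195 -0.201 0.063 0 0 -0.036 0"

```text
t: 38.48
ee_pos: [0.3851, -0.3071, 0.2001]
eef_rot: [[0.517, 0.856, -0.003], [0.856, -0.517, 0.001], [-0.001, -0.003, -1.0]]
ft_force: [0.5, 0.7, -0.2]
grip_width: 0.0433
finger_force: 0.0
```

```bash
python3 - <<'E'
from h import *
t0=pickle.load(open("s0.pkl","rb"))["top"]
print("jar",w(t0,568/1.5625,415/1.5625,.09))
s=snap("wrist"); pickle.dump(s,open("w7.pkl","wb"))
th=np.radians(58.7); e=np.array([np.cos(th),np.sin(th)])
R=[p(s,[*(np.array([.3831,-.3072])+k*.023*e),.103]) for k in(-1,1)]; print(R)
c=np.mean(R,0).astype(int); f=s["frame"][c[1]-60:c[1]+60,c[0]-70:c[0]+70]; 
m=(f.max(2)<45).astype(np.uint8); n,l,st,ce=cv2.connectedComponentsWithStats(m)
for i in range(1,n):
    if st[i][4]>80: print(st[i],ce[i]+c-[70,60], cv2.minAreaRect(np.argwhere(l==i)[:,::-1].astype(np.float32)))
plan((S(.3831,-.3072,th-np.pi,.081),0,7))
# hung scale check: expected rib centre / plate in top+side
t,sd=pickle.load(open("s3.pkl","rb"))
im=np.zeros((600,800,3),np.uint8); a=crop(t,320,140,420,230,4); im[:360,:400]=a
b=crop(sd,280,190,380,330,4); im[:560,400:800]=b; b2=cv2.resize(s["frame"][:,:,::-1],(320,240)); im[360:600,:320]=b2
save("chk",im)
E
```

```text
jar [ 0.30129328 -0.32775982  0.09      ]
[array([254.04450163, 216.31467851]), array([254.14158926, 168.23637274])]
[ 90  25  12  36 103] [278.63106796 173.66019417] ((95.08982849121094, 42.815059661865234), (35.69139862060547, 5.815298557281494), 70.90650939941406)
[ 68  31  11  52 491] [257.07331976 188.28513238] ((73.11331939697266, 56.513938903808594), (9.383940696716309, 51.19132995605469), 1.301952600479126)
[ 21  95  14  25 217] [212.85714286 241.51612903] ((27.5, 107.0), (24.0, 13.0), 90.0)
[110  95  13  25 212] [298.35849057 241.51415094] ((116.0, 107.0), (24.0, 12.0), 90.0)
[  0 104  16  16 134] [191.44029851 243.82089552] ((7.5, 111.50000762939453), (7.602630615234375, 20.124608993530273), 26.56505012512207)
[129 104  11  16 111] [318.93693694 243.14414414] ((135.53094482421875, 110.81958770751953), (17.768558502197266, 7.818166255950928), 66.03750610351562)
t 38.52 pos [ 0.3849 -0.3071  0.2001] w 0.0425
x7: -0.001 -0.001 0.149 -0.002 0.001 0.002 0
```

send_rows:
  commands: "0 0.001 0.07 0 0 0 0;0 0.001 0.149 0 0 0 0;0 0.001 0.149 0 0 0 0;0 0.001 0.149 0 0 0 0;0 0.001 0.149 0 0 0 1;0 0.001 0.149 0 0 0 1;0 0.001 0.149 0 0 0 1;0 0.001 0.149 0 0 0 1"

```text
t: 39.52
ee_pos: [0.3851, -0.3087, 0.0835]
eef_rot: [[0.518, 0.855, 0.0], [0.855, -0.518, -0.001], [-0.001, 0.001, -1.0]]
ft_force: [-0.8, 0.9, 7.6]
grip_width: 0.0079
finger_force: 70.9
```

```bash
python3 - <<'E'
from h import *
g=BM-.045*BD; P=sensors.get_obs()["ee_pos"]
plan((S(*g,BT,.25),1,7))
E
```

```text
t 39.52 pos [ 0.3851 -0.3087  0.0835] w 0.0079
x7: 0.065 0.201 -0.208 0.001 0.001 0.036 1
```

View pics/chk.png

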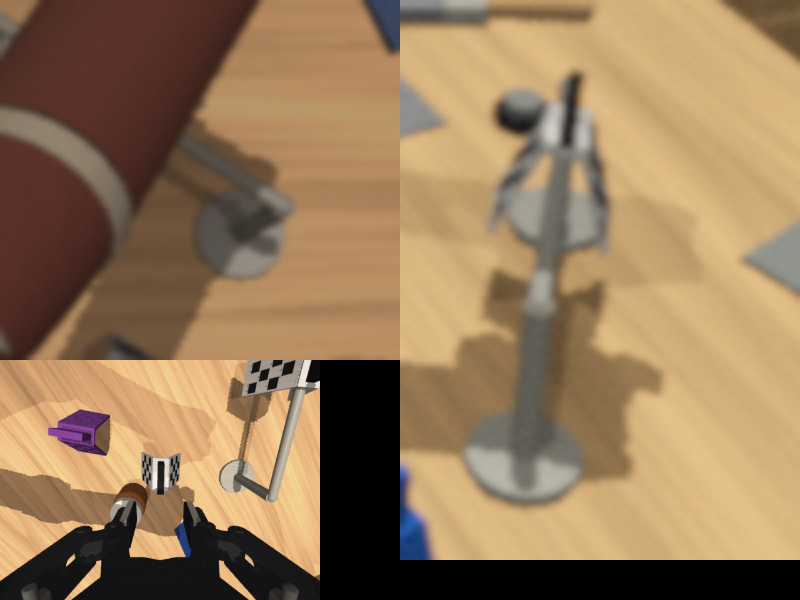

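scale0 hangs level astride the bar. Now I'll carry scale1 over.

send_rows:
  commands: "0 0 -0.07 0 0 0 1;0 0 -0.14 0 0 0 1;0 0 -0.208 0 0 0 1;0 0 -0.208 0 0 0 1;0.065 0.201 -0.208 0 0 0.036 1;0.065 0.201 -0.208 0 0 0.036 1;0.065 0.201 -0.208 0 0 0.036 1;0.065 0.201 -0.208 0 0 0.036 1;0.065 0.201 -0.208 0 0 0.036 1;0.065 0.201 -0.208 0 0 0.036 1"

```text
t: 40.78
ee_pos: [0.5472, -0.3473, 0.247]
eef_rot: [[0.568, 0.823, -0.005], [0.823, -0.568, 0.002], [-0.001, -0.005, -1.0]]
ft_force: [-0.6, 0.3, -1.7]
grip_width: 0.0081
finger_force: 69.7
```

```bash
python3 - <<'E'
from h import *
g=BM-.045*BD; P=sensors.get_obs()["ee_pos"]
plan((S(*g,BT,.185),1,7),(S(*g,BT,.142),1,7))
E
```

```text
t 40.77 pos [ 0.5472 -0.3473  0.247 ] w 0.0081
x7: 0.002 0.003 0.077 -0.003 0.001 -0.001 1
x7: 0.002 0.003 0.131 -0.003 0.001 -0.001 1
```

send_rows:
  commands: "0.002 0.003 0.04 0 0 0 1;0.002 0.003 0.08 0 0 0 1;0.002 0.003 0.11 0 0 0 1;0.002 0.003 0.132 0 0 0 1;0.002 0.003 0.132 0 0 0 1;0.002 0.003 0.132 0 0 0 1"

```text
t: 41.52
ee_pos: [0.5515, -0.3473, 0.1421]
eef_rot: [[0.567, 0.824, -0.003], [0.824, -0.567, 0.0], [-0.001, -0.002, -1.0]]
ft_force: [0.2, 0.8, -2.6]
grip_width: 0.0083
finger_force: 70.8
```

send_rows:
  commands: "0 0 0 0 0 0 0.3;0 0 0 0 0 0 0.3;0 0 0 0 0 0 0.3;0 0 -0.06 0 0 0 0.3;0 0 -0.14 0 0 0 0.3;0 0 -0.14 0 0 0 0.3;0 0 -0.14 0 0 0 0.3"

```text
t: 42.4
ee_pos: [0.5516, -0.3469, 0.2534]
eef_rot: [[0.566, 0.824, -0.003], [0.824, -0.566, 0.001], [-0.001, -0.003, -1.0]]
ft_force: [-0.3, 0.6, -0.4]
grip_width: 0.0297
finger_force: 0.0
```

```bash
python3 - <<'E'
from h import *
plan((S(.68,-.08,BT,.15),1,7))
s=snap("wrist"); t=snap("top"); sd=snap("side"); pickle.dump((s,t,sd),open("s4.pkl","wb"))
# rib (black) centroid near each hung scale, seen by side camera and wrist, vs expectation
for cam,nm in((sd,"side"),(s,"wrist")):
  for k in(.05,-.045):
    g=BM+k*BD
    e=[p(cam,[*(g+q*.023*BD),.126+.034]) for q in(-1,1)]; c=p(cam,[*g,.126+.019])
    x0,y0=(c-15).astype(int)
    if x0<0 or y0<0 or c[0]>495 or c[1]>370: print(nm,k,"out",c); continue
    f=cv2.resize(cam["frame"][y0:y0+30,x0:x0+30],None,fx=4,fy=4); m=f.max(2)<60
    q=np.argwhere(m); print(nm,k,"exp",c.round(1),"got",(q.mean(0)[::-1]/4+[x0,y0]).round(1) if len(q) else None,len(q)/16)
print([fit(t,*q) for q in [(.4715,.4132,.3876),(.5005,.2745,.412),(.4855,.1362,.259),(.506,0,.153)]])
E
```

```text
t 42.4 pos [ 0.5516 -0.3469  0.2534] w 0.0297
x7: 0.366 -0.056 0.129 -0.002 0.001 0.000 1
side 0.05 exp [321.8 216.6] got [314.1 222. ] 40.25
side -0.045 exp [318.7 238.1] got [320.1 235.8] 31.5625
wrist 0.05 exp [254.6  84. ] got [258.   82.7] 369.5625
wrist -0.045 exp [254.6 190. ] got [257.3 188.7] 343.5
[(array([0.46893611, 0.41532201, 0.4135384 ]), np.float64(0.03081019399011031)), (array([0.49922598, 0.27394967, 0.41248234]), np.float64(0.027887190798802582)), (array([0.48475589, 0.13280468, 0.25415172]), np.float64(0.01924300254452926)), (array([0.50479715, 0.00193111, 0.16205839]), np.float64(0.022981218797052064))]
```

send_rows:
  commands: "0.366 -0.056 0 0 0 0 1;0.366 -0.056 0 0 0 0 1;0.366 -0.056 0 0 0 0 1;0.366 -0.056 0 0 0 0 1;0.366 -0.056 0 0 0 0 1;0.366 -0.056 0 0 0 0 1;0.366 -0.056 0.1 0 0 0 1;0.366 -0.056 0.129 0 0 0 1;0.366 -0.056 0.129 0 0 0 1"

```text
t: 43.68
ee_pos: [0.6767, -0.0806, 0.145]
eef_rot: [[0.568, 0.823, -0.015], [0.823, -0.568, 0.002], [-0.007, -0.013, -1.0]]
ft_force: [-1.1, -0.4, 0.4]
grip_width: -0.0
finger_force: 0.0
```

```bash
python3 - <<'E'
from h import *
d=pickle.load(open("s0.pkl","rb")); t=d["top"]; sd=d["side"]
for z in(.015,.02,.025,.03,.035,.04,.05): 
    q=w(t,265+45/5,130+62/5,z); print(z,q[:2].round(4),(p(sd,q)*1.5625).round(1))
s=snap("wrist"); f=s["frame"]
# light-grey disc inside the dark housing
g=cv2.cvtColor(f,cv2.COLOR_RGB2HSV); c=p(s,[.68,-.08,.03]); print("exp",c)
x0,y0=(c-45).astype(int); r=f[y0:y0+90,x0:x0+90]
dk=(r.max(2)<70).astype(np.uint8); n,l,st,ce=cv2.connectedComponentsWithStats(dk)
print([(st[i],ce[i]+[x0,y0]) for i in range(1,n) if st[i][4]>100])
gm=((np.ptp(r.astype(int),axis=2)<25)&(r.max(2)>=70)).astype(np.uint8); n,l,st,ce=cv2.connectedComponentsWithStats(gm)
print([(st[i],ce[i]+[x0,y0]) for i in range(1,n) if st[i][4]>100])
for nm,q in dict(A=(.469,.4153,.41),B=(.4992,.2739,.4125),C=(.4848,.1328,.254),D=(.5048,.0019,.162)).items():
    tt=pickle.load(open("s4.pkl","rb"))[1]; P=[p(tt,[q[0]+k*np.cos(q[2]),q[1]+k*np.sin(q[2]),.058]) for k in(-.03,0,.03)]
    print(nm,[tt["frame"][int(v+.5),int(u+.5)] for u,v in P])
plan((S(.68,-.08,BT,.08),1,7))
E
```

```text
0.015 [ 0.6849 -0.0807] [484.7 337.5]
0.02 [ 0.6833 -0.0806] [484.1 335.5]
0.025 [ 0.6817 -0.0804] [483.6 333.5]
0.03 [ 0.6802 -0.0803] [483.1 331.5]
0.035 [ 0.6786 -0.0801] [482.5 329.5]
0.04 [ 0.677 -0.08 ] [482.  327.5]
0.05 [ 0.6739 -0.0797] [480.9 323.4]
exp [259.39415951 183.66630704]
[(array([ 29,  14,  45,  44, 803], dtype=int32), array([265.10958904, 170.84308842]))]
[(array([ 37,  23,  30,  31, 734], dtype=int32), array([265.42234332, 176.31743869]))]
A [array([182, 186, 175], dtype=uint8), array([182, 186, 175], dtype=uint8), array([183, 186, 176], dtype=uint8)]
B [array([181, 185, 177], dtype=uint8), array([181, 186, 176], dtype=uint8), array([182, 186, 176], dtype=uint8)]
C [array([181, 186, 178], dtype=uint8), array([181, 185, 177], dtype=uint8), array([181, 186, 177], dtype=uint8)]
D [array([182, 186, 177], dtype=uint8), array([181, 185, 176], dtype=uint8), array([182, 186, 177], dtype=uint8)]
t 43.73 pos [ 0.6791 -0.0812  0.1484] w 0.0001
x7: 0.002 0.001 0.085 -0.004 0.002 -0.001 1
```

All casts are still strip up, and both scales sit on the bar. I'm lowering onto the shutter button.

send_rows:
  commands: "0.006 0.005 0.04 0 0 0 1;0.006 0.005 0.09 0 0 0 1;0.006 0.005 0.12 0 0 0 1;0.006 0.005 0.125 0 0 0 1;0.006 0.005 0.13 0 0 0 1;0.006 0.005 0.13 0 0 0 1"

```text
t: 44.48
ee_pos: [0.687, -0.0789, 0.0476]
eef_rot: [[0.566, 0.824, -0.001], [0.824, -0.566, 0.001], [0.0, -0.001, -1.0]]
ft_force: [0.3, -0.2, 0.6]
grip_width: 0.0004
finger_force: 0.0
```

send_rows:
  commands: "0 0 0.005 0 0 0 1;0 0 0.008 0 0 0 1;0 0 0.01 0 0 0 1;0 0 0.01 0 0 0 1"

```text
t: 44.98
ee_pos: [0.6858, -0.0784, 0.0377]
eef_rot: [[0.566, 0.824, -0.004], [0.824, -0.566, 0.001], [-0.001, -0.004, -1.0]]
ft_force: [-0.4, -0.4, -0.3]
grip_width: 0.0002
finger_force: 0.0
```

send_rows:
  commands: "0 0 0.003 0 0 0 1;0 0 0.006 0 0 0 1;0 0 0.008 0 0 0 1;0 0 0.008 0 0 0 1"

```text
t: 45.48
ee_pos: [0.6858, -0.0785, 0.0313]
eef_rot: [[0.567, 0.824, -0.004], [0.824, -0.567, 0.001], [-0.001, -0.004, -1.0]]
ft_force: [-0.1, 0.6, -0.5]
grip_width: -0.0003
finger_force: 0.0
```

send_rows:
  commands: "0 0 0.003 0 0 0 1;0 0 0.006 0 0 0 1;0 0 0.006 0 0 0 1"

```text
t: 45.85
ee_pos: [0.6856, -0.0784, 0.0263]
eef_rot: [[0.566, 0.824, -0.004], [0.824, -0.566, 0.001], [-0.001, -0.004, -1.0]]
ft_force: [-0.9, 0.1, -0.4]
grip_width: 0.0001
finger_force: 0.0
```

send_rows:
  commands: "0 0 0.003 0 0 0 1;0 0 0.005 0 0 0 1;0 0 0.005 0 0 0 1"

```text
t: 46.22
ee_pos: [0.6858, -0.0785, 0.0225]
eef_rot: [[0.566, 0.824, -0.004], [0.824, -0.566, 0.001], [-0.001, -0.004, -1.0]]
ft_force: [0.1, -0.1, -0.2]
grip_width: 0.0002
finger_force: 0.0
```

send_rows:
  commands: "0 0 0.003 0 0 0 1;0 0 0.005 0 0 0 1;0 0 0.005 0 0 0 1"

```text
t: 46.6
ee_pos: [0.686, -0.0785, 0.019]
eef_rot: [[0.566, 0.824, -0.003], [0.824, -0.566, 0.001], [-0.001, -0.003, -1.0]]
ft_force: [-1.6, -0.4, 3.5]
grip_width: -0.0001
finger_force: 1.6
```

send_rows:
  commands: "0 0 0.003 0 0 0 1;0 0 0.005 0 0 0 1;0 0 0.006 0 0 0 1;0 0 0.006 0 0 0 1"

```text
t: 47.1
ee_pos: [0.6861, -0.0786, 0.0161]
eef_rot: [[0.566, 0.824, -0.003], [0.824, -0.566, 0.001], [-0.0, -0.003, -1.0]]
ft_force: [-4.1, 1.0, 13.4]
grip_width: -0.0
finger_force: 6.2
```

send_rows:
  commands: "0 0 0.004 0 0 0 1;0 0 0.005 0 0 0 1;0 0 0.005 0 0 0 1"

```text
t: 47.48
ee_pos: [0.6862, -0.0786, 0.0157]
eef_rot: [[0.566, 0.824, -0.003], [0.824, -0.566, 0.002], [0.0, -0.003, -1.0]]
ft_force: [-9.2, 2.3, 27.3]
grip_width: -0.0001
finger_force: 14.0
```

```bash
python3 - <<'E'
from h import *
s=snap("wrist"); c=p(s,[.686,-.0785,.02]); print("TCP px",c)
x0,y0=(c-60).astype(int); r=s["frame"][y0:y0+120,x0:x0+120]
gm=((np.ptp(r.astype(int),axis=2)<25)&(r.max(2)>=70)).astype(np.uint8); n,l,st,ce=cv2.connectedComponentsWithStats(gm)
print([(st[i],ce[i]+[x0,y0]) for i in range(1,n) if st[i][4]>60])
E
```

```text
TCP px [255.05356843 242.06362211]
[(array([  39,   29,   50,   51, 1184], dtype=int32), array([256.52871622, 231.47888514]))]
```

A hard stop at z≈15.7 mm with 27 N after about 6 mm of soft travel means the button is fully down. Now I'll release it and check.

send_rows:
  commands: "0 0 -0.01 0 0 0 1;0 0 -0.06 0 0 0 1;0 0 -0.13 0 0 0 1;0 0 -0.2 0 0 0 1;0 0 -0.28 0 0 0 1;0 0 -0.28 0 0 0 1;0 0 -0.28 0 0 0 1;0 0 -0.28 0 0 0 1;0 0 -0.28 0 0 0 1"

```text
t: 48.65
ee_pos: [0.686, -0.0785, 0.2319]
eef_rot: [[0.566, 0.824, -0.007], [0.824, -0.566, 0.001], [-0.003, -0.007, -1.0]]
ft_force: [-0.6, 0.1, -0.4]
grip_width: 0.0001
finger_force: 0.0
```

```bash
python3 - <<'E'
from h import *
t=snap("top"); sd=snap("side")
old=pickle.load(open("s4.pkl","rb"))
for nm,q in dict(A=(.469,.4153,.41),B=(.4992,.2739,.4125),C=(.4848,.1328,.254),D=(.5048,.0019,.162)).items():
    f,e=fit(t,*q); P=[p(t,[f[0]+k*np.cos(f[2]),f[1]+k*np.sin(f[2]),.058]) for k in(-.03,0,.03)]
    print(nm,f.round(3),round(e,3),[int(t["frame"][int(v+.5),int(u+.5),2]) for u,v in P])
for k in(.05,-.04):
    c=p(sd,[*(BM+k*BD),.14]); x,y=c.astype(int)
    print("side diff",np.abs(sd["frame"][y-12:y+12,x-12:x+12].astype(int)-old[2]["frame"][y-12:y+12,x-12:x+12]).mean())
print(sensors.get_obs()["ft_force"].round(1),sensors.get_obs()["ee_pos"])
E
```

```text
A [0.469 0.415 0.408] 0.032 [180, 180, 181]
B [0.49  0.253 0.684] 0.468 [42, 55, 157]
C [0.464 0.159 0.864] 0.709 [44, 43, 38]
D [0.531 0.056 0.011] 0.494 [34, 105, 42]
side diff 11.10763888888889
side diff 13.737268518518519
[-0.1  0.2  0.3] [ 0.68627805 -0.07863121  0.23267581]
```

The arm hides casts B–D from the top camera, so I'm moving aside to check.

send_rows:
  commands: "0 0 -0.08 0 0 0 1;-0.366 0.05 -0.08 0 0 0 1;-0.366 0.05 -0.08 0 0 0 1;-0.366 0.05 -0.08 0 0 0 1;-0.366 0.05 -0.08 0 0 0 1;-0.366 0.05 -0.08 0 0 0 1;-0.366 0.05 -0.08 0 0 0 1;-0.366 0.05 -0.08 0 0 0 1"

```text
t: 49.75
ee_pos: [0.5546, -0.3418, 0.2977]
eef_rot: [[0.566, 0.825, -0.003], [0.825, -0.566, 0.003], [0.0, -0.004, -1.0]]
ft_force: [1.1, 0.1, 0.9]
grip_width: 0.0003
finger_force: 0.0
```

```bash
python3 - <<'E'
from h import *
t=snap("top"); sd=snap("side"); wr=snap("wrist")
old=pickle.load(open("s4.pkl","rb"))
for nm,q in dict(A=(.469,.4153,.41),B=(.4992,.2739,.4125),C=(.4848,.1328,.254),D=(.5048,.0019,.162)).items():
    f,e=fit(t,*q); P=[p(t,[f[0]+k*np.cos(f[2]),f[1]+k*np.sin(f[2]),.058]) for k in(-.03,0,.03)]
    print(nm,f.round(3),round(e,3),[int(t["frame"][int(v+.5),int(u+.5),2]) for u,v in P])
for k in(.05,-.04):
    c=p(sd,[*(BM+k*BD),.14]); x,y=c.astype(int)
    print("side diff",np.abs(sd["frame"][y-12:y+12,x-12:x+12].astype(int)-old[2]["frame"][y-12:y+12,x-12:x+12]).mean())
    g=BM+k*BD; c=p(wr,[*g,.145]); x0,y0=(c-15).astype(int); m=wr["frame"][y0:y0+30,x0:x0+30].max(2)<60
    print("wrist",c,np.argwhere(m).mean(0)[::-1]+[x0,y0],m.sum())
E
```

```text
A [0.469 0.415 0.401] 0.031 [176, 175, 175]
B [0.499 0.274 0.413] 0.03 [177, 176, 176]
C [0.485 0.133 0.254] 0.02 [178, 177, 177]
D [0.505 0.002 0.161] 0.023 [177, 177, 176]
side diff 1.7991898148148149
wrist [255.73907587  96.34636649] [256.71976401  95.85250737] 339
side diff 3.584490740740741
wrist [255.40641583 181.4165106 ] [256.38064516 180.25806452] 310
```

send_rows:
  commands: "0 0 0 0 0 0 1;0 0 0 0 0 0 1;0 0 0 0 0 0 1;0 0 0 0 0 0 1"

```text
t: 50.4
ee_pos: [0.554, -0.3427, 0.2981]
eef_rot: [[0.566, 0.824, -0.004], [0.824, -0.566, 0.001], [-0.001, -0.004, -1.0]]
ft_force: [-0.3, -0.3, -0.3]
grip_width: -0.0001
finger_force: 0.0
```

```bash
python3 -c "
from cell import env; print(env.job_done())"
```

```text
the job is handed in; nothing more can be done
None
```

The job is handed in (no verdict was returned): the last camera check showed all four casts strip up on the mat and both scales astride the bar, and the shutter was pressed to its stop and let go.

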